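# Put the pastel cases and paint tins away in the studio cupboard

### The arm

A 7-joint arm with a two-finger parallel gripper is mounted at the origin on the work surface. World frame = base frame: x ahead of the robot, y to its left, z up, the work surface at z = 0. Lengths are in mm, angles in rad, forces in N, time in s.
With the tool pointing down it reaches from about 400 to 875 mm from the base axis. Payload 4.4 kg.
Tool frame: the origin (TCP) lies on the centre line of the jaws, within the pads' length; the fingertips stand 14 mm ahead of it and the grasp point (between the pads) lies 5 mm behind it (tips_ahead is the distance from the TCP to the fingertips, in mm); z points along the fingers, y is the line along which they close (so a half turn about z gives the same grasp; the last joint's range is limited). The gripper opens to 85 mm and grips with 20 to 120 N. Pads are 22 mm wide; open, the fingers measure 114 mm over their backs; the gripper's body (76 mm by 85 mm) begins 54 mm behind the grasp point. The pads swing forward as they close: fully open they stand 13 mm farther back than shut.
Start: joints at [-1.277, 0.628, 0.038, 1.517, -0.027, 0.996, -0.02], TCP at [228.834, 608.402, 245.313] pointing down, gripper open.
Joint ranges: [-3.06, 3.06], [-0.37, 2.12], [-1.25, 1.32], [0.18, 2.47], [-1.1, 4.24], [0.23, 1.98], [-2.94, 2.94]. Speed limits (rad/s): [2.57, 2.57, 3.14, 3.14, 3.14, 3.14, 3.14].

### API

Orientations are given as [roll, pitch, yaw] about the fixed x, y, z axes, in that order (R = Rz(yaw) Ry(pitch) Rx(roll)).
In Python, from cell import * gives the robot as it stands.
- The arm moves only by the tool move_arm, never from a script. Its argument "rows" is text: rows parted by semicolons, each of 7 numbers parted by spaces: the shift along the tool's x, y, z scaled (see below), then the turn, a rotation vector about the tool's x, y, z scaled (see below), then the closure, from -1 (fully open) to 1 (shut). A call has 1 to 12 rows; each row is the pose to reach, as a shift and turn from the pose commanded when the call began, along the tool's axes at that moment; what a row does not reach only later rows make up. The controller multiplies each number of a shift by 0.3 m and each number of a turn by pi/2 rad. A row lasts 1/12 s, in which the tool goes at most 41.7 mm and 7.16 degrees, less where a joint would pass 70% of its speed; a pose out of reach is approached as far as the arm can. A call with a number of a shift or a turn outside -1 to 1 is refused whole. A call with a gripper value outside its range is refused whole. The fingers move at their own pace and stop on an object; the grip force is fixed at half the most. Time passes only in rows, so rows that repeat a pose let the fingers close. It gives the time, the measured TCP pose, the force, the opening and the grip force at its end, in the units of the state.
- read_state(): the state, without advancing time (a new reading comes with each control period).
- get_image(name): name is "side" or "top"; returns a dict with "img" (480x640x3 uint8, red, green, blue), "vfov" (degrees; the focal length in pixels is half the picture's height over the tangent of half this angle, whatever the lens; pixels are square), "cx", "cy" (the principal point, pixels), "extrinsics" (4x4, takes a point from camera to world coordinates). Camera axes: x right, y up, looking along -z (the intrinsics and any distortion apply to the point x, -y, -z); pixel columns grow to the right and rows downward; lengths in mm; the calibration is good to about 2 mm. A picture is of the moment at which its call begins. There is no depth.
- finish_job(): hands the job in; it is judged then, once.
The state is a dict: "clock": time; "qpos": joint angles; "qd": joint speeds; "tau": joint torques, N m; "eef_pos": TCP position; "tool_rot": TCP orientation; "force": force on the tool from outside, world axes, zero at the start; "torque": the same for the moment, N m; "width": finger opening in mm; "gripper_force": force on a finger pad.
Only numpy, scipy, OpenCV 4.12 (cv2) and the standard library are available. Lean on these libraries where they do the work, as an engineer would, in place of code of your own. Each camera call takes 0.05 s, during which the arm holds its last target. There are 200 camera calls.

### The job

Put away the wooden pastel cases and flat metal tins that lie on the table: draw the cupboard's pull-out shelf all the way out to its stop and stack them flat on it in one square, centred column, cases at the bottom and the smaller tins above. Then slide the shelf fully home with the column still standing and push the door shut until it seats on its catch, without disturbing the other things on the table.

Things in the scene. Friction and masses are not known exactly. Their poses are not given: they have to be found in the camera images.
- case_a: closed wooden pastel case with a pale label on its lid, 110 mm long (x) by 62 mm wide (y) by 36 mm high, about 260 g, smooth flat lid; the origin is the centre of its underside, z up; starts flat on the table; may be absent in a run
- case_b: closed wooden pastel case with a pale label on its lid, 110 mm long (x) by 62 mm wide (y) by 36 mm high, about 260 g, smooth flat lid; the origin is the centre of its underside, z up; starts flat on the table; may be absent in a run
- tin_a: closed flat dark metal paint tin with a pale label on its lid, 90 mm long (x) by 52 mm wide (y) by 26 mm high, about 140 g, flat lid; the origin is the centre of its underside, z up; starts flat on the table; may be absent in a run
- tin_b: closed flat dark metal paint tin with a pale label on its lid, 90 mm long (x) by 52 mm wide (y) by 26 mm high, about 140 g, flat lid; the origin is the centre of its underside, z up; starts flat on the table; may be absent in a run
- tin_c: closed flat dark metal paint tin with a pale label on its lid, 90 mm long (x) by 52 mm wide (y) by 26 mm high, about 140 g, flat lid; the origin is the centre of its underside, z up; starts flat on the table; may be absent in a run
- cupboard: plywood bench-top cupboard, fixed to the table, 260 mm deep (its x) by 260 mm wide (y) by 240 mm high, open at the front; origin at the centre of its underside; its front faces its own -x, towards the robot, and lies 130 mm from the origin; side and top panels 15 mm thick
- shelf (a joint): pull-out shelf on runners: 0 = fully home, grows as it is drawn out towards the cupboard's -x (m), stops at 0.190; starts partly out, stays where left, slides with about 2 N. A shallow wooden tray, 206 wide, 215 mm deep outside; its upright front lip is 12 mm thick and stands 32 mm above the tray floor; side and back rims 8 mm thick, 12 mm high; the floor is 24 mm above the table
- shelf_lip (a point): top of the middle of the shelf's front lip, on its outer (front) face, 56 mm above the table; moves with the shelf; axes as the cupboard's
- shelf_in (a point): centre of the upper face of the shelf's floor inside the rims, 24 mm above the table, 109.5 mm behind the lip's front face; moves with the shelf; axes as the cupboard's; clear floor 195 mm (x) by 190 mm (y)
- door (a joint): upright door 256 wide, 234 high, 16 mm thick, hinged on its left (+y) edge: 0 = shut, 1.57 = square to the front, stops at 2.3 (rad); starts wide open, stays where left. A spring roller catch at its free upper corner takes hold from about 0.06 rad: about 6 N there passes it, then it pulls the door to 0 and holds it. A 26 mm knob stands 23 mm off it, 28 mm from the free edge, 125 mm up
- door_hinge (a point): point on the door's vertical hinge axis, at the cupboard's front left (+y) edge, 240 mm above the table; does not move with the door; its x and y axes turn with the door: the door extends 258 mm along -y, its outer face is 17 mm along -x
- door_corner (a point): upper free corner of the door on its outer face, 238 mm above the table, 258 mm from the hinge axis; moves with the door; its -x is the outward normal of the door's outer face
- brush_jar: bystander: white jar, 76 mm across and 85 mm high, full of brushes that reach 250 mm up; origin at its underside's centre
- brush_tin: bystander: metal pot, 68 mm across and 100 mm high, full of brushes that reach 230 mm up; origin at its underside's centre
- ink: bystander: small ink jar, 44 mm across, 55 mm high; origin at its underside's centre
- tape: bystander: roll of paper tape lying flat, 90 mm across, 24 mm high; origin at its underside's centre
- eraser: bystander: white eraser, 55 x 24 x 13 mm; origin at its underside's centre
- medium: bystander: bottle of painting medium, 56 mm across, 120 mm high; origin at its underside's centre
- scraper: bystander: palette scraper, 200 mm long, lying flat; origin at its underside's centre
There are look-alikes about, which are no part of the job. What is shaped like the tin_b but red is not meant.

How it is judged (in metres and radians):
On the way, in this order (a step that is already met when the one before it is completed fails the run):
1. the shelf is drawn out to its stop (value of joint shelf above 0.18 m), for 0.2 s.
2. all the cases and tins stand on the drawn-out shelf in one square column, cases below tins, let go and at rest (angle between each of case_a, case_b, tin_a, tin_b, tin_c's own z axis and vertical below 0.12 rad and x of case_a in the frame of shelf_in between -0.075 and 0.075 m and y of case_a in the frame of shelf_in between -0.08 and 0.08 m and z of each of case_a, case_b, tin_a, tin_b, tin_c in the frame of shelf_in above -0.006 m and linear speed of each of case_a, case_b, tin_a, tin_b, tin_c below 0.03 m/s and x of case_b in the frame of shelf_in between -0.075 and 0.075 m and y of case_b in the frame of shelf_in between -0.08 and 0.08 m and x of tin_a in the frame of shelf_in between -0.075 and 0.075 m and y of tin_a in the frame of shelf_in between -0.08 and 0.08 m and x of tin_b in the frame of shelf_in between -0.075 and 0.075 m and y of tin_b in the frame of shelf_in between -0.08 and 0.08 m and x of tin_c in the frame of shelf_in between -0.075 and 0.075 m and y of tin_c in the frame of shelf_in between -0.08 and 0.08 m and horizontal distance between case_a and case_b below 0.013 m and angle between the x axis of case_a and the x axis of case_b, either way round below 0.16 rad and horizontal distance between each of case_a, case_b and tin_a below 0.013 m and angle between the x axis of each of case_a, case_b and the x axis of tin_a, either way round below 0.16 rad and horizontal distance between each of case_a, case_b, tin_a and tin_b below 0.013 m and angle between the x axis of each of case_a, case_b, tin_a and the x axis of tin_b, either way round below 0.16 rad and horizontal distance between each of case_a, case_b, tin_a, tin_b and tin_c below 0.013 m and angle between the x axis of each of case_a, case_b, tin_a, tin_b and the x axis of tin_c, either way round below 0.16 rad and z of each of tin_a, tin_b, tin_c in the frame of case_a above 0.015 m and z of each of tin_a, tin_b, tin_c in the frame of case_b above 0.015 m and contact force between the fingers and case_a below 0.2 N and contact force between the fingers and case_b below 0.2 N and contact force between the fingers and tin_a below 0.2 N and contact force between the fingers and tin_b below 0.2 N and contact force between the fingers and tin_c below 0.2 N and value of joint shelf above 0.12 m), for 0.3 s.
3. the shelf is fully home under the standing column while the door is still open (value of joint shelf below 0.008 m and value of joint door above 0.3 rad), for 0.2 s.
4. the door is shut on its catch (value of joint door below 0.015 rad), for 0.3 s.
At the end, for the whole second after the job is handed in: The door is seated on its catch (under 0.015 rad), the shelf is fully home (within 8 mm), and all cases and tins present lie flat on the shelf in one column: all centres within 13 mm of one another, edges parallel within 9 degrees, every tin above every case, all at rest (angle between each of case_a, case_b, tin_a, tin_b, tin_c's own z axis and vertical below 0.12 rad and x of case_a in the frame of shelf_in between -0.075 and 0.075 m and y of case_a in the frame of shelf_in between -0.08 and 0.08 m and z of each of case_a, case_b, tin_a, tin_b, tin_c in the frame of shelf_in above -0.006 m and linear speed of each of case_a, case_b, tin_a, tin_b, tin_c below 0.03 m/s and x of case_b in the frame of shelf_in between -0.075 and 0.075 m and y of case_b in the frame of shelf_in between -0.08 and 0.08 m and x of tin_a in the frame of shelf_in between -0.075 and 0.075 m and y of tin_a in the frame of shelf_in between -0.08 and 0.08 m and x of tin_b in the frame of shelf_in between -0.075 and 0.075 m and y of tin_b in the frame of shelf_in between -0.08 and 0.08 m and x of tin_c in the frame of shelf_in between -0.075 and 0.075 m and y of tin_c in the frame of shelf_in between -0.08 and 0.08 m and horizontal distance between case_a and case_b below 0.013 m and angle between the x axis of case_a and the x axis of case_b, either way round below 0.16 rad and horizontal distance between each of case_a, case_b and tin_a below 0.013 m and angle between the x axis of each of case_a, case_b and the x axis of tin_a, either way round below 0.16 rad and horizontal distance between each of case_a, case_b, tin_a and tin_b below 0.013 m and angle between the x axis of each of case_a, case_b, tin_a and the x axis of tin_b, either way round below 0.16 rad and horizontal distance between each of case_a, case_b, tin_a, tin_b and tin_c below 0.013 m and angle between the x axis of each of case_a, case_b, tin_a, tin_b and the x axis of tin_c, either way round below 0.16 rad and z of each of tin_a, tin_b, tin_c in the frame of case_a above 0.015 m and z of each of tin_a, tin_b, tin_c in the frame of case_b above 0.015 m and value of joint shelf below 0.008 m and value of joint door below 0.015 rad); the robot touches nothing.
It fails at once if another thing on the table is shifted more than 5 cm (distance of any of brush_jar, brush_tin, ink, tape, eraser, medium, scraper from where it was at the start of the episode above 0.05 m).
Of case_a, case_b, tin_a, tin_b, tin_c only 3 to 5 are there at a start; the rules pass over those that are not, and their reading is None.
At some moment in a run one of case_a, case_b may be knocked a few centimetres aside while the robot is not near it.
Once in a run the grip may slacken for a moment while it holds something.
It also fails if it takes over 210 s, if anything falls off the work surface, if the arm or the gripper's body presses on something with over 40 N, if the wrist force passes 120 N, or if a joint passes its speed limit or range.

## Working session

There is one attempt and no reset: what is moved stays moved. The work goes in short steps, Python scripts to look and compute and a tool call to move; the robot and the scene stay as the last step left them, time stands still between calls to the robot, and variables do not carry over. Pictures are saved under pics/ and viewed, at most 14 in all, crops included, and the job is handed in when it is done.

Besides the shell and the picture viewer there is one more tool, called after "Emit:" as a command line: name --argument value ..., lists and objects as JSON in quotes. move_arm: Moves the arm, as the interface text tells. Its arguments: {"type":"object","properties":{"rows":{"type":"string"}},"required":["rows"]}

```bash
ls; mkdir -p pics; cat > h.py <<'E'
from cell import *
import numpy as np, cv2
def snap(n):
    d=get_image(n); d['E']=np.array(d['extrinsics'],float); d['f']=240/np.tan(np.radians(d['vfov'])/2)
    if d['img'].shape[0]!=480: print(d['img'].shape)
    return d
def ray(d,u,v):
    r=np.array([(u-d['cx'])/d['f'],-(v-d['cy'])/d['f'],-1.0]); return d['E'][:3,3],d['E'][:3,:3]@r
def onz(d,u,v,z):
    o,r=ray(d,u,v); return o+r*(z-o[2])/r[2]
def proj(d,p):
    c=d['E'][:3,:3].T@(np.array(p,float)-d['E'][:3,3]); return d['cx']+d['f']*c[0]/-c[2], d['cy']+d['f']*c[1]/c[2]
def save(d,n,box=None,s=1):
    im=d['img']
    if box: im=im[box[1]:box[3],box[0]:box[2]]
    if s!=1: im=cv2.resize(im,None,fx=s,fy=s,interpolation=cv2.INTER_CUBIC)
    cv2.imwrite('pics/'+n+'.png',cv2.cvtColor(im,cv2.COLOR_RGB2BGR))
E
python3 - <<'E'
from h import *
for n in('top','side'):
    d=snap(n); save(d,n+'0'); print(n,d['vfov'],d['cx'],d['cy'],d['E'].round(3).tolist(),[k for k in d if k not in('img','E')])
print(read_state())
E
```

```text
pics
top 57.38991257624496 320.8983268678718 242.9780437437116 [[-0.017, 0.997, -0.074, 429.74], [-1.0, -0.016, 0.012, -13.966], [0.01, 0.074, 0.997, 1390.126], [0.0, 0.0, 0.0, 1.0]] ['vfov', 'cx', 'cy', 'extrinsics', 'f']
side 52.938441545005624 321.69192908815234 242.78224503525502 [[0.925, 0.263, -0.273, 158.263], [-0.379, 0.67, -0.638, -883.22], [0.015, 0.694, 0.72, 1152.354], [0.0, 0.0, 0.0, 1.0]] ['vfov', 'cx', 'cy', 'extrinsics', 'f']
{'clock': 0.1, 'qpos': array([-1.27680609,  0.62924078,  0.03841581,  1.51828533, -0.02701343,
        0.99629221, -0.01998589]), 'qd': array([-0.0014495 , -0.00418786,  0.00066294, -0.00235922,  0.00014409,
        0.00012019, -0.00075676]), 'tau': array([ 3.60437465e-03, -5.64524102e+01,  1.23091601e+00, -1.93972957e+01,
        1.13549799e-02,  5.39598244e-03, -6.29246799e-06]), 'eef_pos': array([228.61188704, 607.89111465, 244.4832746 ]), 'tool_rot': array([-3.13988362e+00, -1.14009983e-05,  2.78183223e+00]), 'force': array([-8.71241553e-02,  5.64974327e-01,  4.06867475e-04]), 'torque': array([-0.0095806 ,  0.00332995, -0.05610175]), 'gripper_force': 0.0, 'width': 85.25845609333773}
```

View pics/top0.png

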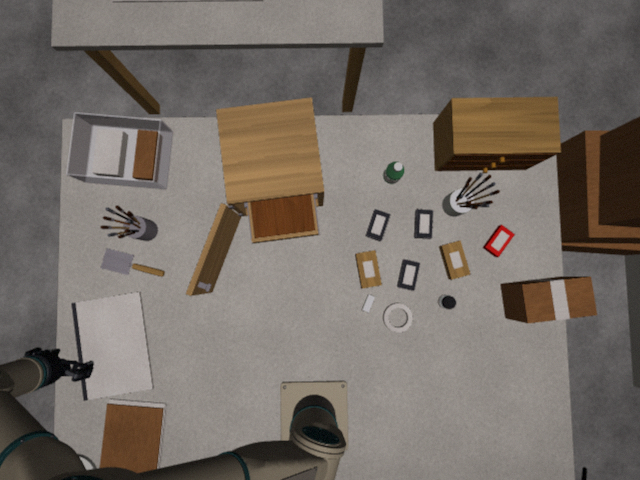

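View pics/side0.png

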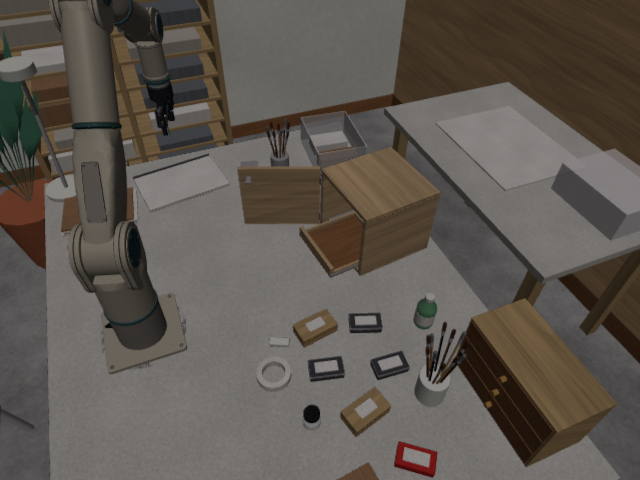

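The top view shows the wooden cases at about (369,269) and (455,259) and the dark tins at (377,225), (424,223) and (409,275). The red look-alike is at (499,240), and the big brown box at (548,299) and the drawer unit at (497,130) are not targets. The cupboard top is at about (270,150), the shelf lip at about (284,238), and the door is open to the left. The side view matches: cases (316,326) and (366,411), tins (366,322), (326,368) and (390,365), red tin (416,459).

Next is one close crop plus label measurements.

```bash
cat >> h.py <<'E'
def label(d,u,v,r=13):
    """label blob near (u,v): sub-pixel centre and contour (x4 upsampled, local Otsu)"""
    u,v=int(u),int(v); im=cv2.cvtColor(d['img'],cv2.COLOR_RGB2HSV); S=4
    c=d['img'][v-r:v+r+1,u-r:u+r+1].min(2)
    c=cv2.resize(c,None,fx=S,fy=S,interpolation=cv2.INTER_CUBIC)
    lo=np.percentile(c[2*r:6*r,2*r:6*r],10); hi=np.percentile(c[3*r:5*r,3*r:5*r],90)
    m=(c>(lo+hi)/2).astype(np.uint8)
    n,l,st,ce=cv2.connectedComponentsWithStats(m,connectivity=4)
    best=min(range(1,n),key=lambda i:np.hypot(*(ce[i]-(2*r*2+2)))+ (1e3 if st[i][4]<150 else 0))
    cs,_=cv2.findContours((l==best).astype(np.uint8),cv2.RETR_EXTERNAL,cv2.CHAIN_APPROX_NONE)
    k=max(cs,key=cv2.contourArea).reshape(-1,2)
    f=lambda p:(np.asarray(p,float)+.5)/S-.5+[u-r,v-r]
    return f(ce[best]),f(k)
def tri(ds,uvs):
    A=np.zeros((3,3));b=np.zeros(3)
    for d,(u,v) in zip(ds,uvs):
        o,r=ray(d,u,v); r=r/np.linalg.norm(r); P=np.eye(3)-np.outer(r,r); A+=P;b+=P@o
    return np.linalg.solve(A,b)
def rect(d,k,z):
    p=np.array([onz(d,*q,z)[:2] for q in k],np.float32); (c,s,a)=cv2.minAreaRect(p)
    if s[0]<s[1]: a+=90
    a=(a+90)%180-90
    return np.round(c,1),np.round(sorted(s),1),round(a,1)
E
cat > items.py <<'E'
from h import *
import sys
def items(T,S,names):
    for n,(t,s) in names.items():
        ct,kt=label(T,*t); cs,ks=label(S,*s); X=tri([T,S],[ct,cs]); 
        z=X[2]; print(n,ct.round(1),cs.round(1),'tri',X.round(1),'yaw/size top',rect(T,kt,z),'side',rect(S,ks,z))
N={'case1':((369,268),(316,325)),'case2':((456,259),(366,408)),'t1':((377,224),(365,321)),'t2':((424,223),(389,364)),'t3':((409,274),(326,368)),'red':((500,241),(417,457))}
if __name__=='__main__':
    T=snap('top');S=snap('side'); items(T,S,N)
    save(T,'crop1',(170,80,520,335),2.25)
    save(S,'crop2',(235,140,445,280),3.8)
E
python3 items.py
```

```text
case1 [368.4 268.8] [314.9 323.6] tri [ 447.2 -174.7   37.1] yaw/size top (array([ 448.1, -175.1]), array([30.7, 51.2]), 8.6) side (array([ 446.4, -174.3]), array([30.8, 50.9]), 7.9)
case2 [455.8 259.4] [365.7 407.7] tri [ 471.5 -446.3   36.9] yaw/size top (array([ 472.1, -446.9]), array([30.8, 50.8]), 14.5) side (array([ 470.8, -445.9]), array([28.9, 49. ]), 14.6)
t1 [377.9 224.4] [365.1 319.9] tri [ 585.6 -209.1   27.4] yaw/size top (array([ 586.4, -209.5]), array([30.9, 61. ]), -19.8) side (array([ 584.9, -208.9]), array([30.9, 60.8]), -19.5)
t2 [424.1 223.2] [389.8 362.5] tri [ 587.  -354.2   27.5] yaw/size top (array([ 587.9, -354.5]), array([30.7, 60.3]), -4.5) side (array([ 586.3, -353.9]), array([30.2, 60.3]), -4.4)
t3 [408.8 274.5] [325.8 365.9] tri [ 427.3 -301.2   27.1] yaw/size top (array([ 428.2, -301.6]), array([31. , 61.1]), -14.0) side (array([ 426.6, -300.7]), array([31.1, 60.8]), -13.5)
red [499.8 240.2] [416.3 456.7] tri [ 530.  -590.3   27.1] yaw/size top (array([ 530.4, -590.5]), array([30.9, 61. ]), -37.7) side (array([ 529.3, -589.5]), array([27.4, 57.6]), -38.0)
```

View crops.

View pics/crop1.png

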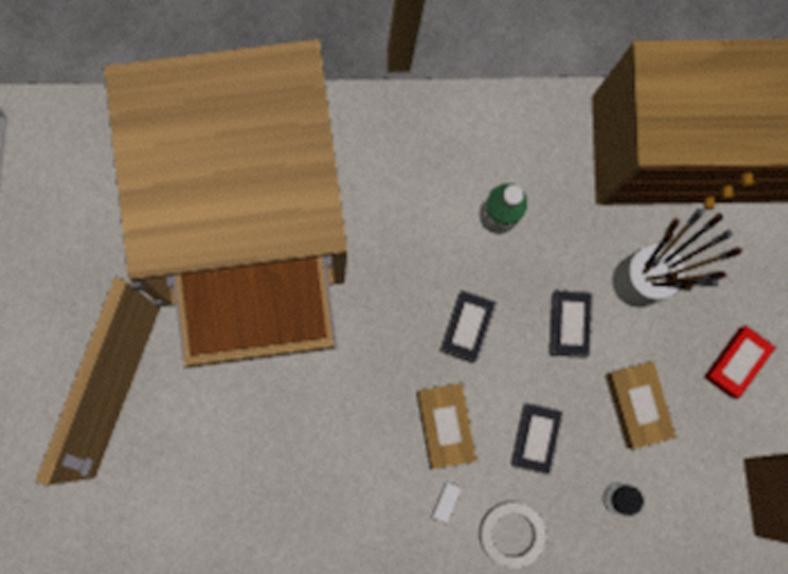

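View pics/crop2.png

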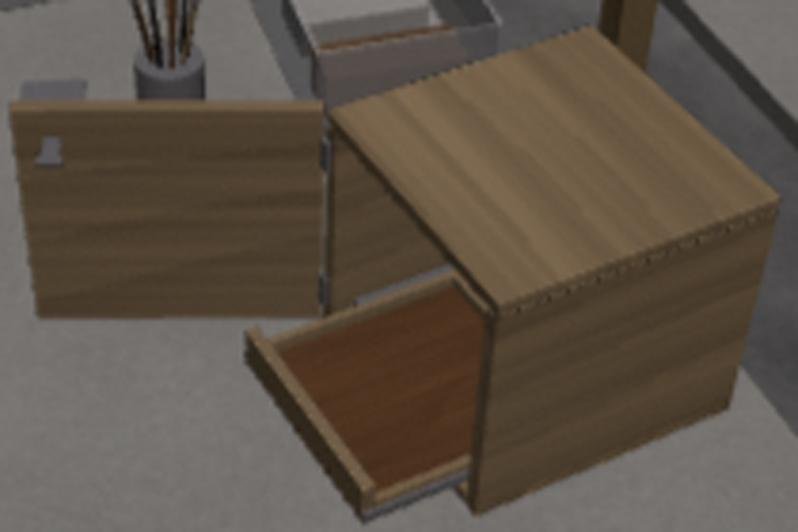

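Crop 1 confirms two wooden cases at crop (447,425) and (641,405), and three dark tins at (468,326), (571,323) and (537,438). The red one at (741,362) is rejected. The cupboard top corners are at (105,66), (320,40), (346,249) and (130,280), the lip front runs (188,366)–(333,347), and the door top edge runs (118,278)–(40,482). Crop 2 shows the same cupboard top, lip (246,333)–(365,495), and free door corner (12,103).

```bash
python3 - <<'E'
from h import *
T=snap('top');S=snap('side')
t=lambda x,y:((x+.5)/2.25+169.5,(y+.5)/2.25+79.5)
s=lambda x,y:((x+.5)/3.8+234.5,(y+.5)/3.8+139.5)
P={'FL':((130,279),(330,103)),'FR':((346,249),(498,310)),'BR':((320,40),(780,200)),'BL':((105,66),(590,28)),'lipL':((187,366),(246,333)),'lipR':((333,348),(365,495)),'doorfree':((39,483),(12,103))}
R={}
for n,(a,b) in P.items():
    R[n]=tri([T,S],[t(*a),s(*b)]); h=56 if 'lip' in n else 238
    print(n,R[n].round(1),'top@h',onz(T,*t(*a),h).round(1),'side@h',onz(S,*s(*b),h).round(1))
for a,b in(('FL','FR'),('BL','BR'),('FL','BL'),('FR','BR'),('lipL','lipR')):
    v=R[b]-R[a]; print(a,b,np.hypot(*v[:2]).round(1),np.degrees(np.arctan2(v[1],v[0])).round(1))
st=read_state();print(st['eef_pos'],st['tool_rot'])
E
```

```text
FL [621.4 214.9 252.4] top@h [623.6 217.9 238. ] side@h [629.  232.4 238. ]
FR [654.1 -36.2 233.8] top@h [655.4 -36.9 238. ] side@h [649.6 -39.7 238. ]
BR [907.7  -9.8 240.2] top@h [909.7 -10.1 238. ] side@h [908.3  -7.6 238. ]
BL [878.6 247.4 239.9] top@h [881.1 247.3 238. ] side@h [878.1 249.8 238. ]
lipL [532.9 177.4  59.6] top@h [534.1 177.7  56. ] side@h [533.1 181.2  56. ]
lipR [557.  -20.9  51.3] top@h [555.3 -20.4  56. ] side@h [556.6 -24.9  56. ]
doorfree [386.8 322.7 240.3] top@h [386.9 323.3 238. ] side@h [387.2 325.7 238. ]
FL FR 253.2 -82.6
BL BR 258.8 -83.5
FL BL 259.2 7.2
FR BR 255.0 6.0
lipL lipR 199.8 -83.1
[228.78277047 608.20806887 244.96481228] [-3.14090895e+00  3.34337682e-05  2.78178904e+00]
```

```bash
cat > plan.py <<'E'
# usage: plan.py x,y,z,yawdeg ...   prints scaled shift+turn per waypoint and the rows each needs
import sys; from h import *
from scipy.spatial.transform import Rotation as R
st=read_state(); p0=st['eef_pos']; r0=R.from_euler('xyz',st['tool_rot']); pp,rr=p0,r0
print('at',p0.round(1),np.degrees(st['tool_rot']).round(1),'w',round(st['width'],1),'t',round(st['clock'],2),'F',st['force'].round(1),'q7',st['qpos'][6].round(2))
for a in sys.argv[1:]:
    x,y,z,w=map(float,a.split(',')); p=np.array([x,y,z]); r=R.from_euler('xyz',[180,0,w],degrees=True)
    s=r0.inv().apply(p-p0)/300; t=(r0.inv()*r).as_rotvec()/(np.pi/2)
    n=max(np.linalg.norm(p-pp)/41.7,np.degrees((rr.inv()*r).magnitude())/7.16)
    print(a,'->',*s.round(3),*t.round(3),' rows %.1f'%n); pp,rr=p,r
E
python3 plan.py 229,608,400,159 330,460,420,110 430,380,420,85
```

```text
at [228.8 608.2 245. ] [-180.     0.   159.4] w 85.1 t 0.3 F [-0.4  0.2  0.2] q7 -0.02
229,608,400,159 -> -0.001 -0.001 -0.517 -0.0 0.0 0.004  rows 3.7
330,460,420,110 -> -0.49 -0.344 -0.583 -0.0 0.0 0.549  rows 6.8
430,380,420,85 -> -0.896 -0.476 -0.583 -0.0 0.0 0.826  rows 3.5
```

Emit:
move_arm --rows "0 0 -0.14 0 0 0 1;0 0 -0.28 0 0 0 1;0 0 -0.42 0 0 0 1;0 0 -0.52 0 0 0.01 1;-0.07 -0.05 -0.55 0 0 0.08 1;-0.14 -0.1 -0.58 0 0 0.16 1;-0.21 -0.15 -0.58 0 0 0.24 1;-0.28 -0.2 -0.58 0 0 0.31 1;-0.36 -0.25 -0.58 0 0 0.39 1;-0.43 -0.3 -0.58 0 0 0.47 1;-0.49 -0.34 -0.58 0 0 0.55 1;-0.6 -0.37 -0.58 0 0 0.62 1"

```text
clock: 1.3
eef_pos: [356.1, 441.3, 419.6]
tool_rot: [-3.139, -0.002, 1.806]
force: [1.1, 0.7, -0.8]
width: -0.1
gripper_force: 0.0
```

```bash
python3 plan.py 450,340,420,80 530,210,400,45 579,83,380,7
```

```text
at [356.1 441.3 419.6] [-1.799e+02 -1.000e-01  1.035e+02] w -0.1 t 1.3 F [ 1.1  0.7 -0.8] q7 -0.59
450,340,420,80 -> -0.401 0.226 -0.003 -0.002 -0.001 0.261  rows 3.3
530,210,400,45 -> -0.885 0.384 0.063 -0.002 -0.0 0.65  rows 4.9
579,83,380,7 -> -1.335 0.445 0.128 -0.002 0.0 1.072  rows 5.3
```

Emit:
move_arm --rows "-0.1 0.06 0 0 0 0.065 1;-0.2 0.115 0 0 0 0.13 1;-0.3 0.17 0 0 0 0.195 1;-0.4 0.226 0 0 0 0.26 1;-0.5 0.26 0.01 0 0 0.33 1;-0.6 0.29 0.025 0 0 0.41 1;-0.7 0.325 0.04 0 0 0.49 1;-0.8 0.355 0.05 0 0 0.57 1;-0.88 0.385 0.063 0 0 0.65 1;-0.96 0.395 0.08 0 0 0.72 1;-0.96 0.395 0.08 0 0 0.79 1;-0.96 0.395 0.08 0 0 0.85 1"

```text
clock: 2.3
eef_pos: [541.5, 186.7, 395.2]
tool_rot: [3.141, 0.001, 0.463]
force: [0.8, 0.5, 0.0]
width: 0.5
gripper_force: 0.0
```

```bash
python3 plan.py 579,83,350,7 579,83,120,7 579,83,46,7
```

```text
at [541.5 186.7 395.2] [180.    0.   26.5] w 0.5 t 2.3 F [0.8 0.5 0. ] q7 -1.19
579,83,350,7 -> -0.043 0.365 0.151 0.0 0.0 0.217  rows 2.9
579,83,120,7 -> -0.042 0.365 0.917 0.0 0.0 0.217  rows 5.5
579,83,46,7 -> -0.042 0.364 1.164 0.0 0.0 0.217  rows 1.8
```

Emit:
move_arm --rows "-0.015 0.12 0.05 0 0 0.07 1;-0.03 0.24 0.1 0 0 0.145 1;-0.043 0.364 0.15 0 0 0.217 1;-0.043 0.364 0.28 0 0 0.217 1;-0.043 0.364 0.41 0 0 0.217 1;-0.043 0.364 0.54 0 0 0.217 1;-0.043 0.364 0.67 0 0 0.217 1;-0.043 0.364 0.8 0 0 0.217 1;-0.043 0.364 0.9 0 0 0.217 1;-0.043 0.364 0.95 0 0 0.217 1;-0.043 0.364 0.95 0 0 0.217 1"

```text
clock: 3.22
eef_pos: [576.5, 86.1, 106.5]
tool_rot: [-3.141, 0.007, 0.132]
force: [0.1, 0.2, 0.3]
width: -0.1
gripper_force: 0.0
```

```bash
python3 plan.py 579,83,46,7 480,71,46,7; python3 - <<'E'
from h import *
T=snap('top');S=snap('side'); 
a=T['img'][150:290,180:400];b=S['img'][140:280,235:455]
im=np.hstack([cv2.resize(a,None,fx=1.8,fy=1.8),cv2.resize(b,None,fx=1.8,fy=1.8)]); cv2.imwrite('pics/c3.png',im[:,:,::-1])
E
```

```text
at [576.5  86.1 106.5] [-180.     0.4    7.6] w -0.1 t 3.22 F [0.1 0.2 0.3] q7 -1.06
579,83,46,7 -> 0.008 0.011 0.202 -0.0 0.005 0.006  rows 1.5
480,71,46,7 -> -0.324 0.008 0.204 -0.0 0.005 0.006  rows 2.4
```

View pics/c3.png

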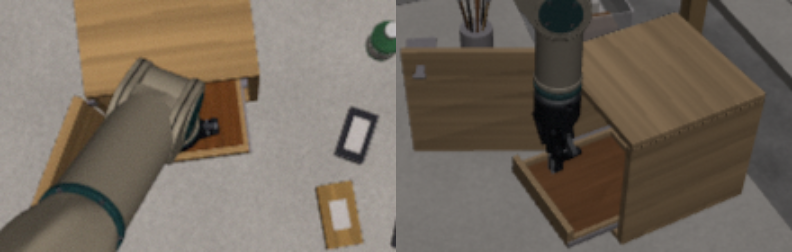

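Emit:
move_arm --rows "0.008 0.011 0.08 0 0.005 0.006 1;0.008 0.011 0.15 0 0.005 0.006 1;0.008 0.011 0.202 0 0.005 0.006 1;0.008 0.011 0.202 0 0.005 0.006 1;-0.02 0.011 0.202 0 0.005 0.006 1;-0.05 0.011 0.202 0 0.005 0.006 1;-0.08 0.011 0.202 0 0.005 0.006 1;-0.11 0.011 0.202 0 0.005 0.006 1;-0.14 0.011 0.202 0 0.005 0.006 1;-0.18 0.011 0.202 0 0.005 0.006 1;-0.22 0.011 0.202 0 0.005 0.006 1;-0.26 0.01 0.202 0 0.005 0.006 1"

```text
clock: 4.32
eef_pos: [502.5, 72.9, 50.8]
tool_rot: [-3.141, -0.011, 0.123]
force: [3.0, 1.4, 2.0]
width: -0.3
gripper_force: 1.4
```

```bash
python3 plan.py 460,68,46,7
```

```text
at [502.5  72.9  50.8] [-180.    -0.6    7. ] w -0.3 t 4.32 F [3.  1.4 2. ] q7 -0.91
460,68,46,7 -> -0.143 -0.001 0.015 -0.0 -0.007 0.0  rows 1.0
```

Emit:
move_arm --rows "-0.02 0 0 0 0 0 1;-0.04 0 0 0 0 0 1;-0.06 0 0 0 0 0 1;-0.08 0 0 0 0 0 1;-0.1 0 0 0 0 0 1;-0.115 0 0 0 0 0 1;-0.13 0 0 0 0 0 1;-0.14 0 0 0 0 0 1;-0.15 0 0 0 0 0 1;-0.16 0 0 0 0 0 1"

```text
clock: 5.15
eef_pos: [475.1, 68.8, 51.1]
tool_rot: [3.134, -0.044, 0.124]
force: [40.7, 10.4, -20.0]
width: 0.2
gripper_force: 20.8
```

Emit:
move_arm --rows "0.05 0 0 0 0 0 1;0.1 0 0 0 0 0 1;0.1 0 0 0 0 0 1;0.1 0 -0.1 0 0 0 1;0.1 0 -0.2 0 0 0 0.5;0.1 0 -0.33 0 0 0 0;0.1 0 -0.46 0 0 0 -1;0.05 0.1 -0.55 0 0 0 -1;0 0.22 -0.55 0 0 0 -1;-0.05 0.35 -0.55 0 0 0 -1;-0.1 0.48 -0.55 0 0 0 -1;-0.15 0.6 -0.55 0 0 0 -1"

```text
clock: 6.15
eef_pos: [427.8, -118.5, 213.4]
tool_rot: [-3.14, -0.006, 0.123]
force: [0.0, -2.0, -0.5]
width: 85.8
gripper_force: 0.0
```

```bash
python3 plan.py 447,-175,150,8; python3 - <<'E'
from h import *
T=snap('top');S=snap('side'); 
save(T,'c4',(190,150,350,270),4); save(S,'c5',(235,140,445,280),3.8)
E
sed -i "s/snap('side'); items/snap('side'); N=N; items/" items.py; python3 items.py | cut -c1-140
```

```text
at [ 427.8 -118.5  213.4] [-179.9   -0.3    7. ] w 85.8 t 6.15 F [ 0.  -2.  -0.5] q7 -0.72
447,-175,150,8 -> 0.039 0.195 0.211 -0.001 -0.004 -0.011  rows 2.1
case1 [372.5 266.6] [314.9 323.6] tri [ 448.6 -184.4   50.3] yaw/size top (array([ 458.1, -175.9]), array([66.8, 81.8]), 87.9) side (array([
case2 [455.8 259.5] [365.7 407.7] tri [ 471.5 -446.3   37. ] yaw/size top (array([ 472.3, -446.8]), array([30.8, 50.6]), 14.4) side (array([
t1 [377.9 224.4] [365.1 319.9] tri [ 585.6 -209.1   27.4] yaw/size top (array([ 586.4, -209.5]), array([30.9, 61. ]), -19.8) side (array([ 5
t2 [424.1 223.2] [389.8 362.5] tri [ 587.  -354.2   27.5] yaw/size top (array([ 587.9, -354.4]), array([30.7, 60.2]), -4.3) side (array([ 58
t3 [408.9 274.6] [325.8 365.9] tri [ 427.2 -301.3   27.3] yaw/size top (array([ 428.3, -301.2]), array([31.6, 61.1]), -14.4) side (array([ 4
red [499.8 240.2] [416.3 456.7] tri [ 529.9 -590.3   27.1] yaw/size top (array([ 530.3, -590.6]), array([31.3, 61. ]), -38.1) side (array([
```

View pics/c4.png

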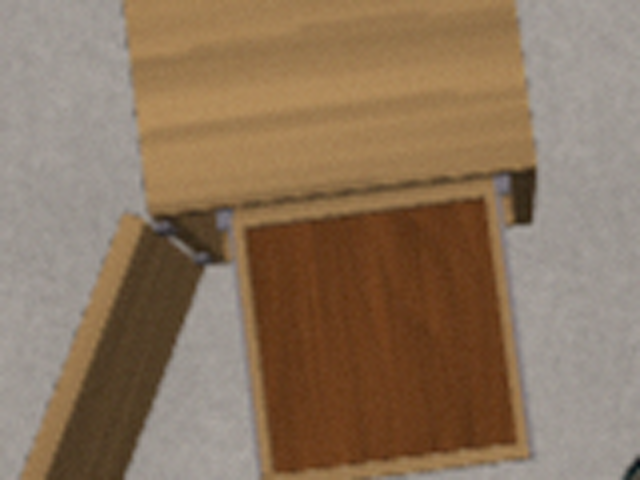

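View pics/c5.png

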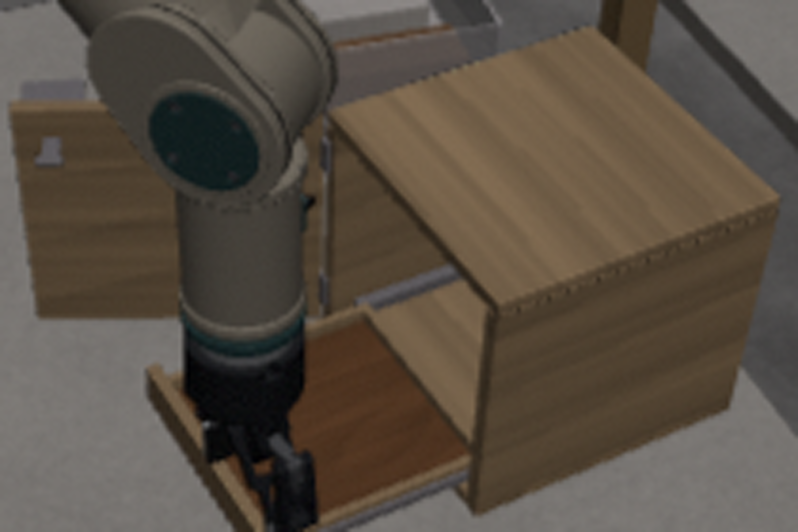

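The crops show the shelf out at its stop. The tray floor corners in c4 are at about (246,228), (490,197), (518,443) and (274,473). The door is untouched and the arm is clear to the right.

```bash
python3 - <<'E'
from h import *
T=snap('top')
q=[((x+.5)/4+189.5,(y+.5)/4+149.5) for x,y in((246,228),(490,197),(518,443),(274,473))]
P=[onz(T,*a,24)[:2] for a in q]; P=np.array(P); print(P.round(1),P.mean(0).round(1))
for i in range(4):
    v=P[(i+1)%4]-P[i]; print(np.hypot(*v).round(1),np.degrees(np.arctan2(v[1],v[0])).round(1))
E
python3 plan.py 447.5,-175,110,8.3 447.5,-175,24,8.3
```

```text
[[649.2 187. ]
 [670.9  -4.8]
 [477.  -23.6]
 [456.9 166.3]] [563.5  81.2]
193.0 -83.6
194.8 -174.5
190.9 96.0
193.5 6.1
at [ 429.1 -116.7  213.2] [-179.9   -0.3    7. ] w 85.2 t 6.4 F [ 0.1  0.2 -0.7] q7 -0.72
447.5,-175,110,8.3 -> 0.035 0.201 0.344 -0.001 -0.004 -0.015  rows 2.9
447.5,-175,24,8.3 -> 0.034 0.202 0.631 -0.001 -0.004 -0.015  rows 2.1
```

Emit:
move_arm --rows "0.012 0.07 0.12 0 -0.002 -0.005 -1;0.024 0.14 0.24 0 -0.004 -0.01 -1;0.035 0.201 0.34 0 -0.004 -0.015 -1;0.035 0.201 0.42 0 -0.004 -0.015 -1;0.035 0.201 0.51 0 -0.004 -0.015 -1;0.035 0.201 0.58 0 -0.004 -0.015 -1;0.035 0.202 0.631 0 -0.004 -0.015 -1;0.035 0.202 0.631 0 -0.004 -0.015 -1;0.035 0.202 0.631 0 -0.004 -0.015 0;0.035 0.202 0.631 0 -0.004 -0.015 1;0.035 0.202 0.631 0 -0.004 -0.015 1;0.035 0.202 0.631 0 -0.004 -0.015 1"

```text
clock: 7.4
eef_pos: [450.6, -175.6, 25.7]
tool_rot: [3.141, -0.003, 0.147]
force: [-0.4, 0.7, 1.5]
width: 60.8
gripper_force: 66.2
```

```bash
python3 plan.py 447.5,-175,30,8.3 447.5,-175,125,8.3 546,79,125,6.5
```

```text
at [ 450.6 -175.6   25.7] [180.   -0.2   8.4] w 60.8 t 7.4 F [-0.4  0.7  1.5] q7 -0.33
447.5,-175,30,8.3 -> -0.01 -0.004 -0.014 0.0 -0.002 0.001  rows 0.1
447.5,-175,125,8.3 -> -0.009 -0.003 -0.331 0.0 -0.002 0.001  rows 2.3
546,79,125,6.5 -> 0.44 -0.793 -0.33 0.0 -0.002 0.021  rows 6.5
```

Emit:
move_arm --rows "0 0 -0.08 0 0 0 1;0 0 -0.18 0 0 0 1;0 0 -0.28 0 0 0 1;0.03 -0.06 -0.34 0 -0.002 0.005 1;0.09 -0.16 -0.34 0 -0.002 0.01 1;0.15 -0.27 -0.34 0 -0.002 0.02 1;0.21 -0.38 -0.34 0 -0.002 0.02 1;0.27 -0.49 -0.34 0 -0.002 0.02 1;0.33 -0.6 -0.34 0 -0.002 0.02 1;0.39 -0.7 -0.34 0 -0.002 0.02 1;0.43 -0.77 -0.34 0 -0.002 0.02 1;0.449 -0.793 -0.34 0 -0.002 0.021 1"

```text
clock: 8.4
eef_pos: [549.1, 85.3, 126.8]
tool_rot: [-3.138, 0.001, 0.121]
force: [-0.2, 0.4, -3.6]
width: 60.6
gripper_force: 68.0
```

```bash
python3 plan.py 549,79.4,75,6.5 549,79.4,50.5,6.5 549,79.4,180,6.5
```

```text
at [549.1  85.3 126.8] [-1.798e+02  1.000e-01  6.900e+00] w 60.6 t 8.4 F [-0.2  0.4 -3.6] q7 -1.01
549,79.4,75,6.5 -> -0.003 0.02 0.173 -0.002 0.001 0.005  rows 1.3
549,79.4,50.5,6.5 -> -0.002 0.02 0.254 -0.002 0.001 0.005  rows 0.6
549,79.4,180,6.5 -> -0.003 0.019 -0.177 -0.002 0.001 0.005  rows 3.1
```

Emit:
move_arm --rows "0 0 0 0 0 0 1;0 0 0 0 0 0 1;0 0 0 0 0 0 1;0 0 0 0 0 0 1"

```text
clock: 8.73
eef_pos: [547.9, 76.6, 127.2]
tool_rot: [3.141, 0.002, 0.11]
force: [0.2, -0.6, -3.6]
width: 60.8
gripper_force: 68.1
```

```bash
python3 plan.py 549,79.4,75,6.5 549,79.4,50.5,6.5 549,79.4,180,6.5
```

```text
at [547.9  76.6 127.2] [1.8e+02 1.0e-01 6.3e+00] w 60.8 t 8.73 F [ 0.2 -0.6 -3.6] q7 -1.01
549,79.4,75,6.5 -> 0.005 -0.009 0.174 0.001 0.001 -0.002  rows 1.3
549,79.4,50.5,6.5 -> 0.005 -0.009 0.256 0.001 0.001 -0.002  rows 0.6
549,79.4,180,6.5 -> 0.004 -0.009 -0.176 0.001 0.001 -0.002  rows 3.1
```

Emit:
move_arm --rows "0.003 -0.004 0.06 0 0 0 1;0.003 -0.004 0.12 0 0 0 1;0.003 -0.004 0.17 0 0 0 1;0.003 -0.004 0.2 0 0 0 1;0.003 -0.004 0.22 0 0 0 1;0.003 -0.004 0.235 0 0 0 1;0.003 -0.004 0.242 0 0 0 1;0.003 -0.004 0.242 0 0 0 1;0.003 -0.004 0.242 0 0 0 1;0.003 -0.004 0.242 0 0 0 1;0.003 -0.004 0.242 0 0 0 1"

```text
clock: 9.65
eef_pos: [549.5, 80.2, 54.8]
tool_rot: [-3.142, 0.001, 0.113]
force: [-0.2, -0.0, -2.8]
width: 60.7
gripper_force: 68.0
```

```bash
python3 plan.py 549,79.4,50,6.5
```

```text
at [549.5  80.2  54.8] [-180.     0.     6.5] w 60.7 t 9.65 F [-0.2 -0.  -2.8] q7 -0.93
549,79.4,50,6.5 -> -0.002 0.002 0.016 -0.0 0.0 -0.0  rows 0.1
```

Emit:
move_arm --rows "0 0 0.008 0 0 0 1;0 0 0.015 0 0 0 1;0 0 0.015 0 0 0 1;0 0 0.015 0 0 0 0.1;0 0 0.015 0 0 0 -1;0 0 0.015 0 0 0 -1;0 0 0.015 0 0 0 -1;0 0 -0.05 0 0 0 -1;0 0 -0.15 0 0 0 -1;0 0 -0.27 0 0 0 -1;0 0 -0.39 0 0 0 -1;0 0 -0.5 0 0 0 -1"

```text
clock: 10.65
eef_pos: [549.3, 79.7, 206.4]
tool_rot: [3.141, 0.001, 0.112]
force: [1.9, 0.4, 0.2]
width: 85.8
gripper_force: 0.0
```

```bash
python3 plan.py 480,-100,220,8 471.5,-446.3,150,14.5 
```

```text
at [549.3  79.7 206.4] [1.8e+02 1.0e-01 6.4e+00] w 85.8 t 10.65 F [1.9 0.4 0.2] q7 -1.1
480,-100,220,8 -> -0.297 0.569 -0.045 0.0 0.001 -0.017  rows 4.6
471.5,-446.3,150,14.5 -> -0.454 1.713 0.189 0.0 0.001 -0.09  rows 8.5
```

Emit:
move_arm --rows "-0.05 0.1 -0.04 0 0 0 -1;-0.1 0.2 -0.04 0 0 -0.01 -1;-0.16 0.31 -0.04 0 0 -0.015 -1;-0.22 0.42 -0.04 0 0 -0.02 -1;-0.28 0.53 -0.04 0 0 -0.03 -1;-0.3 0.65 -0.04 0 0 -0.04 -1;-0.33 0.77 -0.04 0 0 -0.05 -1;-0.36 0.89 -0.04 0 0 -0.06 -1;-0.38 1 -0.04 0 0 -0.07 -1;-0.38 1 -0.04 0 0 -0.09 -1;-0.38 1 -0.04 0 0 -0.09 -1"

```text
clock: 11.57
eef_pos: [469.1, -233.4, 216.9]
tool_rot: [3.141, 0.001, 0.25]
force: [-0.6, 0.6, -0.3]
width: 85.1
gripper_force: 0.0
```

```bash
cat > items2.py <<'E'
import sys; from items import *
T=snap('top');S=snap('side'); items(T,S,{k:N[k] for k in sys.argv[1].split(',')})
E
python3 items2.py case2,t1,t2,t3; python3 plan.py 471.5,-446.3,110,14.5 471.5,-446.3,24,14.5
```

```text
case2 [456.  264.5] [365.7 407.7] tri [ 462.5 -446.9   43.8] yaw/size top (array([ 451.8, -445.5]), array([29.2, 77.2]), -43.1) side (array([ 468.9, -448.6]), array([28.7, 48.7]), 14.4)
t1 [377.9 224.4] [365.2 319.9] tri [ 585.6 -209.1   27.4] yaw/size top (array([ 586.4, -209.5]), array([30.9, 61. ]), -19.8) side (array([ 584.8, -208.9]), array([30.8, 60.9]), -19.4)
t2 [423.8 220. ] [389.8 362.5] tri [ 593.4 -353.    22.7] yaw/size top (array([ 594.6, -356.1]), array([30.7, 48.9]), -4.9) side (array([ 588.1, -351.7]), array([30.3, 60.6]), -4.4)
t3 [413.  277.4] [325.8 365.9] tri [ 420.5 -310.4   46.2] yaw/size top (array([ 429.9, -299.3]), array([80. , 82.8]), -1.7) side (array([ 422.1, -310.7]), array([30.3, 59.7]), -13.8)
at [ 470.  -229.9  216.4] [-1.799e+02  1.000e-01  1.460e+01] w 85.3 t 11.67 F [-0.   0.5  0.5] q7 -0.43
471.5,-446.3,110,14.5 -> -0.176 0.7 0.354 -0.001 0.001 0.001  rows 5.8
471.5,-446.3,24,14.5 -> -0.175 0.701 0.64 -0.001 0.001 0.001  rows 2.1
```

Emit:
move_arm --rows "-0.03 0.12 0.06 0 0 0 -1;-0.06 0.24 0.12 0 0 0 -1;-0.09 0.36 0.18 0 0 0 -1;-0.12 0.48 0.24 0 0 0 -1;-0.15 0.6 0.3 0 0 0 -1;-0.17 0.68 0.34 0 0 0 -1;-0.176 0.7 0.36 0 0 0 -1;-0.176 0.7 0.36 0 0 0 -1;-0.176 0.7 0.42 0 0 0 -1;-0.176 0.701 0.52 0 0 0 -1;-0.176 0.701 0.6 0 0 0 -1;-0.176 0.701 0.64 0 0 0 -1"

```text
clock: 12.67
eef_pos: [472.5, -442.8, 22.4]
tool_rot: [-3.136, 0.002, 0.258]
force: [0.5, 0.5, -0.2]
width: 85.3
gripper_force: 0.0
```

Emit:
move_arm --rows "0 0 0 0 0 0 -1;0 0 0 0 0 0 -1;0 0 0 0 0 0 -1"

```text
clock: 12.92
eef_pos: [472.7, -447.8, 26.3]
tool_rot: [3.14, 0.0, 0.255]
force: [-0.6, 0.1, 1.4]
width: 85.3
gripper_force: 0.0
```

```bash
python3 plan.py 471.5,-446.3,24,14.5; python3 items2.py case2|cut -c1-60
```

```text
at [ 472.7 -447.8   26.3] [179.9   0.   14.6] w 85.3 t 12.92 F [-0.6  0.1  1.4] q7 -0.06
471.5,-446.3,24,14.5 -> -0.003 -0.006 0.008 0.001 0.0 0.001  rows 0.1
case2 [459.6 263. ] [362.6 409.8] tri [ 459.5 -453.4   49.4]
```

Emit:
move_arm --rows "0 0 0 0 0 0 0;0 0 0 0 0 0 1;0 0 0 0 0 0 1;0 0 0 0 0 0 1;0 0 0 0 0 0 1;0 0 -0.05 0 0 0 1;0 0 -0.14 0 0 0 1;0 0 -0.24 0 0 0 1;0 0 -0.34 0 0 0 1;0 0 -0.43 0 0 0 1;0 0 -0.47 0 0 0 1;0 0 -0.47 0 0 0 1"

```text
clock: 14.02
eef_pos: [472.8, -449.3, 169.1]
tool_rot: [3.137, -0.001, 0.254]
force: [0.2, 0.1, -3.4]
width: 60.7
gripper_force: 72.7
```

```bash
python3 plan.py 500,-200,165,10 547,79,165,6.5
```

```text
at [ 472.8 -449.3  169.1] [ 1.797e+02 -1.000e-01  1.460e+01] w 60.7 t 14.02 F [ 0.2  0.1 -3.4] q7 -0.15
500,-200,165,10 -> 0.297 -0.781 0.01 0.003 -0.001 0.051  rows 6.0
547,79,165,6.5 -> 0.683 -1.642 0.007 0.003 -0.001 0.09  rows 6.8
```

Emit:
move_arm --rows "0.03 -0.06 0 0 0 0.005 1;0.06 -0.14 0 0 0 0.01 1;0.1 -0.24 0 0 0 0.02 1;0.14 -0.35 0 0 0 0.03 1;0.18 -0.46 0 0 0 0.035 1;0.22 -0.57 0 0 0 0.04 1;0.26 -0.68 0 0 0 0.05 1;0.3 -0.79 0 0 0 0.055 1;0.35 -0.88 0 0 0 0.06 1;0.39 -0.95 0 0 0 0.065 1;0.4 -0.97 0 0 0 0.07 1;0.4 -0.97 0 0 0 0.07 1"

```text
clock: 15.02
eef_pos: [514.3, -132.4, 163.7]
tool_rot: [-3.139, 0.004, 0.149]
force: [0.5, -0.6, -2.2]
width: 60.5
gripper_force: 72.6
```

```bash
python3 plan.py 547,79,165,6.5 547,79,110,6.5; python3 - <<'E'
from h import *
T=snap('top');S=snap('side')
pt=proj(T,(546,79,60));ps=proj(S,(546,79,60)); print(pt,ps)
ct,kt=label(T,*pt);cs,ks=label(S,*ps);X=tri([T,S],[ct,cs]);print(ct,cs,X.round(1),rect(T,kt,X[2]),rect(S,ks,X[2]))
save(T,'c6',(190,150,490,350),2.5)
E
```

```text
at [ 514.3 -132.4  163.7] [-179.9    0.3    8.5] w 60.5 t 15.02 F [ 0.5 -0.6 -2.2] q7 -0.63
547,79,165,6.5 -> 0.213 -0.68 -0.004 -0.001 0.003 0.023  rows 5.1
547,79,110,6.5 -> 0.213 -0.68 0.18 -0.001 0.003 0.023  rows 1.3
(np.float64(285.10336968187465), np.float64(237.84873991392212)) (np.float64(314.62250109619754), np.float64(246.5362527075754))
[284.62626755 237.5149181 ] [311.57808399 246.46669948] [542.3  82.   59.5] (array([546.9,  80.4]), array([30.7, 50.7]), 7.1) (array([540.1,  82.5]), array([35.7, 43.5]), 6.6)
```

View pics/c6.png

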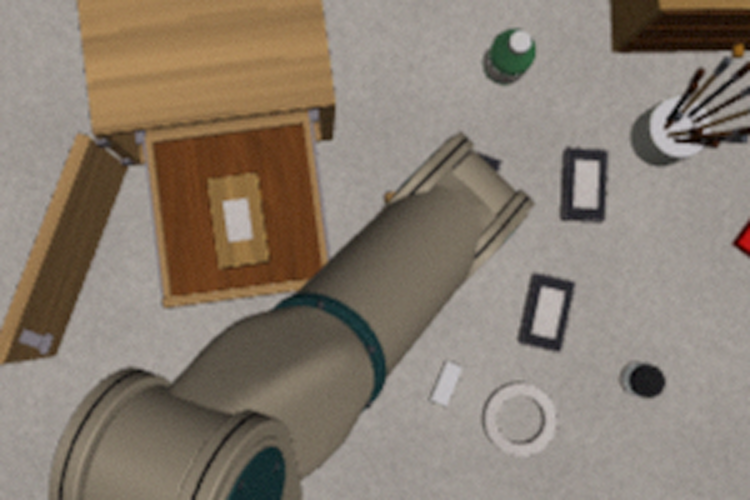

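c6 shows case 1 flat in the tray, with its label at top-view (284.6,237.5), about (546.3,80) in world and yaw about 7°. The held case is under the wrist and the tins are untouched.

Emit:
move_arm --rows "0.02 -0.06 0 0 0.002 0 1;0.05 -0.15 0 0 0.002 0.01 1;0.08 -0.25 0 0 0.002 0.01 1;0.11 -0.36 0 0 0.002 0.02 1;0.15 -0.47 0 0 0.002 0.02 1;0.18 -0.57 0 0 0.002 0.02 1;0.2 -0.64 0 0 0.002 0.022 1;0.21 -0.675 0 0 0.002 0.022 1;0.213 -0.683 0 0 0.002 0.022 1;0.213 -0.683 0 0 0.002 0.022 1;0.213 -0.683 0 0 0.002 0.022 1;0.213 -0.683 0 0 0.002 0.022 1"

```text
clock: 16.12
eef_pos: [548.3, 73.3, 165.6]
tool_rot: [3.14, -0.002, 0.106]
force: [0.0, -0.2, -2.3]
width: 60.5
gripper_force: 72.6
```

Emit:
move_arm --rows "0 0 0.05 0 0 0 1;0 0 0.1 0 0 0 1;0 0 0.14 0 0 0 1;0 0 0.17 0 0 0 1;0 0 0.18 0 0 0 1;0 0 0.18 0 0 0 1;0 0 0.18 0 0 0 1"

```text
clock: 16.7
eef_pos: [548.8, 75.7, 111.6]
tool_rot: [3.141, -0.002, 0.109]
force: [-0.2, 0.0, -2.4]
width: 60.3
gripper_force: 72.7
```

```bash
python3 plan.py 547.3,80.2,88,6.7
```

```text
at [548.8  75.7 111.6] [ 1.8e+02 -1.0e-01  6.3e+00] w 60.3 t 16.7 F [-0.2  0.  -2.4] q7 -0.97
547.3,80.2,88,6.7 -> -0.003 -0.016 0.079 0.0 -0.001 -0.005  rows 0.6
```

Emit:
move_arm --rows "-0.003 -0.008 0.02 0 0 -0.003 1;-0.004 -0.016 0.045 0 0 -0.005 1;-0.004 -0.016 0.06 0 0 -0.005 1;-0.004 -0.016 0.07 0 0 -0.005 1;-0.004 -0.016 0.075 0 0 -0.005 1;-0.004 -0.016 0.075 0 0 -0.005 1;-0.004 -0.016 0.075 0 0 -0.005 1;-0.004 -0.016 0.075 0 0 -0.005 1"

```text
clock: 17.37
eef_pos: [547.0, 80.6, 89.0]
tool_rot: [3.141, -0.002, 0.118]
force: [0.4, -0.5, -3.3]
width: 60.2
gripper_force: 72.7
```

```bash
python3 plan.py 547.3,80.2,86,6.7;python3 - <<'E'
from h import *
S=snap('side'); save(S,'c7',(245,160,385,265),5)
E
```

```text
at [547.   80.6  89. ] [ 1.8e+02 -1.0e-01  6.7e+00] w 60.2 t 17.37 F [ 0.4 -0.5 -3.3] q7 -0.94
547.3,80.2,86,6.7 -> 0.001 0.002 0.01 0.0 -0.001 0.0  rows 0.1
```

View pics/c7.png

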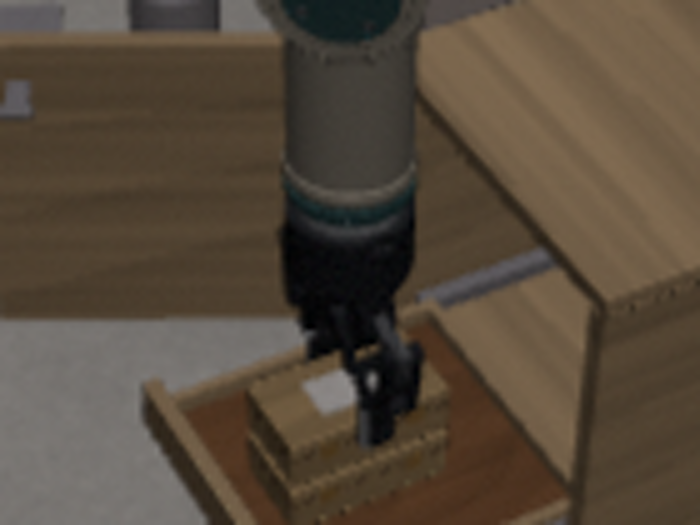

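c7 shows the held case 2 aligned over case 1, with crop corners at (250,385) and (290,445) over (250,440) and (290,495), just above touching. I'll lower a little, release and rise.

Emit:
move_arm --rows "0 0 0.004 0 0 0 1;0 0 0.008 0 0 0 1;0 0 0.008 0 0 0 1;0 0 0.008 0 0 0 0.1;0 0 0.008 0 0 0 -1;0 0 0.008 0 0 0 -1;0 0 0.008 0 0 0 -1;0 0 -0.05 0 0 0 -1;0 0 -0.15 0 0 0 -1;0 0 -0.27 0 0 0 -1;0 0 -0.39 0 0 0 -1;0 0 -0.45 0 0 0 -1"

```text
clock: 18.42
eef_pos: [548.3, 80.1, 227.9]
tool_rot: [3.141, -0.007, 0.117]
force: [0.9, -0.8, -0.6]
width: 85.5
gripper_force: 0.0
```

```bash
python3 plan.py 520,-80,220,0 427.2,-301.2,110,-13.8
```

```text
at [548.3  80.1 227.9] [180.   -0.4   6.7] w 85.5 t 18.42 F [ 0.9 -0.8 -0.6] q7 -1.1
520,-80,220,0 -> -0.156 0.519 0.025 -0.0 -0.004 0.075  rows 3.9
427.2,-301.2,110,-13.8 -> -0.552 1.215 0.389 -0.001 -0.004 0.228  rows 6.3
```

Emit:
move_arm --rows "-0.03 0.08 0 0 -0.004 0.01 -1;-0.06 0.18 0 0 -0.004 0.03 -1;-0.1 0.3 0 0 -0.004 0.05 -1;-0.14 0.42 0.01 0 -0.004 0.07 -1;-0.18 0.54 0.02 0 -0.004 0.1 -1;-0.24 0.65 0.04 0 -0.004 0.13 -1;-0.3 0.76 0.06 0 -0.004 0.16 -1;-0.36 0.87 0.09 0 -0.004 0.19 -1;-0.43 0.97 0.12 0 -0.004 0.22 -1;-0.45 1 0.14 0 -0.004 0.228 -1;-0.45 1 0.14 0 -0.004 0.228 -1;-0.45 1 0.14 0 -0.004 0.228 -1"

```text
clock: 19.42
eef_pos: [447.5, -233.3, 181.6]
tool_rot: [-3.142, 0.005, -0.242]
force: [0.2, 0.6, 0.6]
width: 85.6
gripper_force: 0.0
```

```bash
cat > col.py <<'E'
import sys; from h import *
z=float(sys.argv[1]); T=snap('top');S=snap('side')
for d in(T,S):
    c,k=label(d,*proj(d,(546.5,80,z))); print(c.round(1),onz(d,*c,z).round(1),rect(d,k,z))
E
python3 col.py 96; python3 items2.py t1,t2,t3; python3 plan.py 427.2,-301.2,100,-13.8 427.2,-301.2,18,-13.8
```

```text
[283.4 236.3] [547.5  81.5  96. ] (array([547.5,  81.4]), array([30.7, 50.9]), 6.4)
[313.7 239.2] [542.1  77.3  96. ] (array([545.6,  82.9]), array([ 84.5, 115.5]), 68.7)
t1 [377.9 224.4] [365.1 319.9] tri [ 585.6 -209.1   27.4] yaw/size top (array([ 586.4, -209.5]), array([30.9, 61. ]), -19.8) side (array([ 584.8, -208.9]), array([30.8, 60.9]), -19.5)
t2 [424.1 223.2] [389.8 362.5] tri [ 587.  -354.2   27.4] yaw/size top (array([ 588.1, -354.5]), array([30.8, 60.6]), -4.3) side (array([ 586.3, -353.9]), array([30.2, 60.3]), -4.4)
t3 [411.4 278.3] [325.8 365.9] tri [ 419.7 -307.3   41.4] yaw/size top (array([ 429.9, -299.2]), array([82.1, 83.6]), 89.0) side (array([ 423.2, -308.1]), array([30.7, 60. ]), -13.7)
at [ 448.9 -231.6  181.8] [-180.     0.2  -13.6] w 85.2 t 19.62 F [-0.3 -0.3 -0.2] q7 -0.72
427.2,-301.2,100,-13.8 -> -0.015 0.243 0.273 -0.0 0.003 0.002  rows 2.6
427.2,-301.2,18,-13.8 -> -0.014 0.243 0.546 -0.0 0.003 0.002  rows 2.0
```

Emit:
move_arm --rows "-0.004 0.07 0.09 0 0.003 0 -1;-0.008 0.15 0.18 0 0.003 0 -1;-0.012 0.21 0.25 0 0.003 0 -1;-0.015 0.24 0.28 0 0.003 0 -1;-0.015 0.243 0.3 0 0.003 0 -1;-0.015 0.243 0.37 0 0.003 0 -1;-0.015 0.243 0.45 0 0.003 0 -1;-0.015 0.243 0.51 0 0.003 0 -1;-0.015 0.243 0.545 0 0.003 0 -1;-0.015 0.243 0.545 0 0.003 0 -1;-0.015 0.243 0.545 0 0.003 0 -1;-0.015 0.243 0.545 0 0.003 0 -1"

```text
clock: 20.62
eef_pos: [426.1, -302.8, 19.2]
tool_rot: [3.14, -0.002, -0.24]
force: [0.3, -0.2, -0.5]
width: 85.6
gripper_force: 0.0
```

```bash
python3 plan.py 427.2,-301.2,18,-13.8
```

```text
at [ 426.1 -302.8   19.2] [ 1.799e+02 -1.000e-01 -1.370e+01] w 85.6 t 20.62 F [ 0.3 -0.2 -0.5] q7 -0.37
427.2,-301.2,18,-13.8 -> 0.002 -0.006 0.004 0.001 -0.001 0.001  rows 0.1
```

Emit:
move_arm --rows "0 0 0 0 0 0 0;0 0 0 0 0 0 1;0 0 0 0 0 0 1;0 0 0 0 0 0 1;0 0 0 0 0 0 1;0 0 -0.05 0 0 0 1;0 0 -0.14 0 0 0 1;0 0 -0.25 0 0 0 1;0 0 -0.36 0 0 0 1;0 0 -0.47 0 0 0 1;0 0 -0.54 0 0 0 1;0 0 -0.55 0 0 0 1"

```text
clock: 21.62
eef_pos: [426.7, -304.1, 187.0]
tool_rot: [3.139, -0.006, -0.241]
force: [-0.4, 0.3, -2.3]
width: 50.4
gripper_force: 63.4
```

```bash
python3 plan.py 480,-120,185,-4 547,80.6,185,6.7
```

```text
at [ 426.7 -304.1  187. ] [179.8  -0.4 -13.8] w 50.4 t 21.62 F [-0.4  0.3 -2.3] q7 -0.6
480,-120,185,-4 -> 0.026 -0.638 0.005 0.002 -0.004 -0.109  rows 4.6
547,80.6,185,6.7 -> 0.084 -1.341 0.003 0.003 -0.004 -0.228  rows 5.1
```

Emit:
move_arm --rows "0 -0.06 0 0 -0.004 -0.01 1;0.005 -0.14 0 0 -0.004 -0.03 1;0.01 -0.24 0 0 -0.004 -0.05 1;0.015 -0.35 0 0 -0.004 -0.07 1;0.02 -0.46 0 0 -0.004 -0.09 1;0.024 -0.57 0 0 -0.004 -0.11 1;0.03 -0.68 0 0 -0.004 -0.13 1;0.04 -0.79 0 0 -0.004 -0.16 1;0.05 -0.88 0 0 -0.004 -0.19 1;0.055 -0.95 0 0 -0.004 -0.21 1;0.06 -0.99 0 0 -0.004 -0.225 1;0.06 -0.99 0 0 -0.004 -0.228 1"

```text
clock: 22.62
eef_pos: [513.9, -15.2, 182.1]
tool_rot: [-3.139, 0.007, 0.124]
force: [-0.4, 0.1, -1.7]
width: 50.5
gripper_force: 63.3
```

```bash
python3 plan.py 546.7,80.6,175,6.7
```

```text
at [513.9 -15.2 182.1] [-179.9    0.4    7.1] w 50.5 t 22.62 F [-0.4  0.1 -1.7] q7 -0.86
546.7,80.6,175,6.7 -> 0.148 -0.303 0.023 -0.001 0.005 0.004  rows 2.4
```

Emit:
move_arm --rows "0.03 -0.06 0.005 0 0.003 0 1;0.06 -0.13 0.01 0 0.003 0 1;0.09 -0.19 0.015 0 0.003 0 1;0.12 -0.25 0.02 0 0.003 0 1;0.14 -0.285 0.02 0 0.003 0 1;0.147 -0.3 0.02 0 0.003 0 1;0.147 -0.3 0.02 0 0.003 0 1;0.147 -0.3 0.04 0 0.003 0 1;0.147 -0.3 0.08 0 0.003 0 1;0.147 -0.3 0.12 0 0.003 0 1;0.147 -0.3 0.12 0 0.003 0 1;0.147 -0.3 0.12 0 0.003 0 1"

```text
clock: 23.62
eef_pos: [545.5, 75.4, 145.6]
tool_rot: [-3.141, 0.004, 0.116]
force: [0.1, -0.3, -1.9]
width: 50.9
gripper_force: 63.3
```

Emit:
move_arm --rows "0 0 0 0 0 0 1;0 0 0 0 0 0 1;0 0 0 0 0 0 1"

```text
clock: 23.87
eef_pos: [546.9, 76.1, 147.2]
tool_rot: [-3.141, 0.001, 0.118]
force: [0.5, -1.0, -2.0]
width: 50.3
gripper_force: 63.3
```

```bash
python3 plan.py 546.7,80.8,118,6.7
```

```text
at [546.9  76.1 147.2] [-180.     0.     6.7] w 50.3 t 23.87 F [ 0.5 -1.  -2. ] q7 -1.0
546.7,80.8,118,6.7 -> 0.001 -0.016 0.097 -0.0 0.001 0.0  rows 0.7
```

Emit:
move_arm --rows "0 -0.008 0.03 0 0 0 1;0 -0.016 0.06 0 0 0 1;0 -0.016 0.08 0 0 0 1;0 -0.016 0.092 0 0 0 1;0 -0.016 0.098 0 0 0 1;0 -0.016 0.098 0 0 0 1;0 -0.016 0.098 0 0 0 1;0 -0.016 0.098 0 0 0 1"

```text
clock: 24.53
eef_pos: [546.2, 80.8, 117.6]
tool_rot: [-3.141, 0.001, 0.118]
force: [-0.4, 0.9, -1.8]
width: 50.8
gripper_force: 63.3
```

```bash
python3 plan.py 546.7,80.8,115.5,6.7
```

```text
at [546.2  80.8 117.6] [-1.8e+02  1.0e-01  6.7e+00] w 50.8 t 24.53 F [-0.4  0.9 -1.8] q7 -0.97
546.7,80.8,115.5,6.7 -> 0.002 0.0 0.007 -0.0 0.001 0.0  rows 0.1
```

Emit:
move_arm --rows "0.001 0 0.004 0 0 0 1;0.001 0 0.007 0 0 0 1;0.001 0 0.007 0 0 0 1;0.001 0 0.007 0 0 0 0.1;0.001 0 0.007 0 0 0 -1;0.001 0 0.007 0 0 0 -1;0.001 0 0.007 0 0 0 -1;0 0 -0.05 0 0 0 -1;0 0 -0.15 0 0 0 -1;0 0 -0.25 0 0 0 -1;0 0 -0.33 0 0 0 -1;0 0 -0.38 0 0 0 -1"

```text
clock: 25.53
eef_pos: [547.2, 80.5, 234.2]
tool_rot: [-3.141, -0.002, 0.117]
force: [0.5, 0.2, 0.2]
width: 85.2
gripper_force: 0.0
```

```bash
python3 plan.py 560,-60,230,-5 585.6,-209.1,150,-19.7
```

```text
at [547.2  80.5 234.2] [-1.8e+02 -1.0e-01  6.7e+00] w 85.2 t 25.53 F [0.5 0.2 0.2] q7 -1.1
560,-60,230,-5 -> -0.012 0.47 0.014 -0.0 -0.001 0.13  rows 3.4
585.6,-209.1,150,-19.7 -> 0.014 0.974 0.28 -0.001 -0.001 0.294  rows 4.1
```

Emit:
move_arm --rows "0 0.07 0 0 0 0.02 -1;0 0.17 0 0 0 0.04 -1;-0.005 0.28 0 0 0 0.07 -1;-0.01 0.39 0.01 0 0 0.1 -1;-0.01 0.5 0.02 0 0 0.14 -1;-0.005 0.62 0.06 0 0 0.18 -1;0 0.73 0.12 0 0 0.22 -1;0.005 0.83 0.18 0 0 0.25 -1;0.01 0.91 0.23 0 0 0.28 -1;0.012 0.96 0.27 0 0 0.294 -1;0.014 0.974 0.28 0 0 0.294 -1;0.014 0.974 0.28 0 0 0.294 -1"

```text
clock: 26.53
eef_pos: [583.7, -209.9, 146.4]
tool_rot: [3.141, 0.003, -0.346]
force: [0.4, 0.2, -0.1]
width: 85.1
gripper_force: 0.0
```

```bash
python3 col.py 122; python3 items2.py t1,t2; python3 plan.py 585.6,-209.1,100,-19.7 585.6,-209.1,18,-19.7
```

```text
[282.6 235.1] [548.6  81.9 122. ] (array([548.5,  81.9]), array([30. , 60.3]), 6.6)
[314.4 231.3] [547.  84. 122.] (array([547.2,  84.4]), array([31.5, 60.9]), 6.8)
t1 [383.8 220.5] [365.2 319.9] tri [ 587.1 -222.1   45.9] yaw/size top (array([ 599.7, -224.6]), array([30.7, 51.8]), -32.7) side (array([ 577.8, -220. ]), array([30.4, 59.9]), -19.2)
t2 [424.2 223.6] [389.8 362.5] tri [ 586.3 -354.4   28.2] yaw/size top (array([ 587.8, -354.3]), array([30.6, 60.1]), -4.4) side (array([ 586. , -354.3]), array([30.4, 60.2]), -4.4)
at [ 585.2 -207.   148.1] [-179.9    0.   -19.6] w 84.8 t 26.73 F [ 1.  -0.1  0.6] q7 -0.97
585.6,-209.1,100,-19.7 -> 0.004 0.006 0.16 -0.001 0.001 0.001  rows 1.2
585.6,-209.1,18,-19.7 -> 0.004 0.007 0.434 -0.001 0.001 0.001  rows 2.0
```

Emit:
move_arm --rows "0.003 0.003 0.05 0 0 0 -1;0.003 0.003 0.12 0 0 0 -1;0.003 0.003 0.2 0 0 0 -1;0.003 0.003 0.28 0 0 0 -1;0.003 0.003 0.36 0 0 0 -1;0.003 0.003 0.41 0 0 0 -1;0.003 0.003 0.434 0 0 0 -1;0.003 0.003 0.434 0 0 0 -1;0.003 0.003 0.434 0 0 0 -1;0.003 0.003 0.434 0 0 0 -1"

```text
clock: 27.57
eef_pos: [585.7, -210.4, 18.3]
tool_rot: [3.141, -0.001, -0.344]
force: [-0.5, 1.0, 0.2]
width: 85.4
gripper_force: 0.0
```

```bash
python3 plan.py 585.6,-209.1,18,-19.7
```

```text
at [ 585.7 -210.4   18.3] [180.   -0.  -19.7] w 85.4 t 27.57 F [-0.5  1.   0.2] q7 -0.85
585.6,-209.1,18,-19.7 -> -0.002 -0.004 0.001 0.0 -0.0 -0.0  rows 0.0
```

Emit:
move_arm --rows "0 0 0 0 0 0 0;0 0 0 0 0 0 1;0 0 0 0 0 0 1;0 0 0 0 0 0 1;0 0 0 0 0 0 1;0 0 -0.05 0 0 0 1;0 0 -0.14 0 0 0 1;0 0 -0.25 0 0 0 1;0 0 -0.36 0 0 0 1;0 0 -0.47 0 0 0 1;0 0 -0.56 0 0 0 1;0 0 -0.57 0 0 0 1"

```text
clock: 28.57
eef_pos: [587.1, -212.0, 194.2]
tool_rot: [3.141, -0.007, -0.345]
force: [0.1, -1.3, -1.0]
width: 50.9
gripper_force: 63.3
```

```bash
python3 plan.py 560,-60,190,-5 547.2,82,190,6.7
```

```text
at [ 587.1 -212.   194.2] [179.9  -0.4 -19.7] w 50.9 t 28.57 F [ 0.1 -1.3 -1. ] q7 -1.01
560,-60,190,-5 -> -0.256 -0.446 0.012 0.001 -0.004 -0.164  rows 3.7
547.2,82,190,6.7 -> -0.456 -0.877 0.01 0.002 -0.004 -0.294  rows 3.4
```

Emit:
move_arm --rows "-0.03 -0.05 0 0 -0.004 -0.02 1;-0.07 -0.12 0 0 -0.004 -0.04 1;-0.12 -0.21 0 0 -0.004 -0.07 1;-0.17 -0.3 0 0 -0.004 -0.1 1;-0.22 -0.39 0 0 -0.004 -0.13 1;-0.27 -0.49 0 0 -0.004 -0.165 1;-0.32 -0.59 0 0 -0.004 -0.2 1;-0.37 -0.69 0 0 -0.004 -0.23 1;-0.41 -0.78 0 0 -0.004 -0.26 1;-0.44 -0.84 0 0 -0.004 -0.285 1;-0.453 -0.87 0 0 -0.004 -0.294 1;-0.456 -0.875 0 0 -0.004 -0.294 1"

```text
clock: 29.57
eef_pos: [544.3, 85.8, 187.9]
tool_rot: [-3.139, 0.008, 0.121]
force: [0.2, 0.3, -1.7]
width: 50.8
gripper_force: 63.3
```

Emit:
move_arm --rows "0 0 0 0 0 0 1;0 0 0.03 0 0 0 1;0 0 0.06 0 0 0 1;0 0 0.08 0 0 0 1;0 0 0.08 0 0 0 1;0 0 0.08 0 0 0 1;0 0 0.08 0 0 0 1;0 0 0.08 0 0 0 1"

```text
clock: 30.23
eef_pos: [545.0, 83.0, 164.4]
tool_rot: [-3.14, 0.007, 0.117]
force: [-1.1, -0.6, -1.3]
width: 50.6
gripper_force: 63.3
```

```bash
python3 plan.py 547.2,82,142.5,6.7
```

```text
at [545.   83.  164.4] [-179.9    0.4    6.7] w 50.6 t 30.23 F [-1.1 -0.6 -1.3] q7 -1.03
547.2,82,142.5,6.7 -> 0.008 0.004 0.073 -0.001 0.005 0.0  rows 0.5
```

Emit:
move_arm --rows "0.003 0.002 0.02 0 0.003 0 1;0.007 0.004 0.045 0 0.005 0 1;0.007 0.004 0.06 0 0.005 0 1;0.007 0.004 0.069 0 0.005 0 1;0.007 0.004 0.072 0 0.005 0 1;0.007 0.004 0.072 0 0.005 0 1;0.007 0.004 0.072 0 0.005 0 1;0.007 0.004 0.072 0 0.005 0 1"

```text
clock: 30.9
eef_pos: [546.9, 82.4, 142.8]
tool_rot: [-3.14, -0.001, 0.118]
force: [-0.3, -0.6, -1.2]
width: 50.6
gripper_force: 63.3
```

```bash
python3 plan.py 547.2,82,140.5,6.7
```

```text
at [546.9  82.4 142.8] [-179.9   -0.     6.7] w 50.6 t 30.9 F [-0.3 -0.6 -1.2] q7 -1.0
547.2,82,140.5,6.7 -> 0.001 0.001 0.008 -0.001 -0.0 0.0  rows 0.1
```

Emit:
move_arm --rows "0.001 0 0.004 0 0 0 1;0.001 0 0.008 0 0 0 1;0.001 0 0.008 0 0 0 1;0.001 0 0.008 0 0 0 0.1;0.001 0 0.008 0 0 0 -1;0.001 0 0.008 0 0 0 -1;0.001 0 0.008 0 0 0 -1;0 0 -0.05 0 0 0 -1;0 0 -0.15 0 0 0 -1;0 0 -0.24 0 0 0 -1;0 0 -0.31 0 0 0 -1;0 0 -0.33 0 0 0 -1"

```text
clock: 31.9
eef_pos: [548.5, 81.8, 244.9]
tool_rot: [-3.139, -0.006, 0.117]
force: [-0.0, 0.2, -0.0]
width: 85.4
gripper_force: 0.0
```

```bash
python3 plan.py 575,-140,240,0 587,-354.2,140,-4.4
```

```text
at [548.5  81.8 244.9] [-179.9   -0.3    6.7] w 85.4 t 31.9 F [-0.   0.2 -0. ] q7 -1.11
575,-140,240,0 -> 0.001 0.745 0.015 -0.002 -0.004 0.075  rows 5.4
587,-354.2,140,-4.4 -> -0.045 1.459 0.346 -0.002 -0.004 0.124  rows 5.7
```

Emit:
move_arm --rows "0 0.07 0 0 -0.003 0.01 -1;0 0.17 0 0 -0.003 0.02 -1;0 0.28 0 0 -0.003 0.03 -1;0 0.4 0 0 -0.003 0.04 -1;0 0.52 0.01 0 -0.003 0.05 -1;0 0.64 0.02 0 -0.003 0.06 -1;-0.005 0.76 0.04 0 -0.003 0.08 -1;-0.01 0.87 0.06 0 -0.003 0.1 -1;-0.015 0.96 0.08 0 -0.003 0.12 -1;-0.02 1 0.1 0 -0.003 0.124 -1;-0.02 1 0.1 0 -0.003 0.124 -1;-0.02 1 0.1 0 -0.003 0.124 -1"

```text
clock: 32.9
eef_pos: [575.5, -215.6, 210.0]
tool_rot: [-3.138, 0.007, -0.077]
force: [-0.3, 0.3, 0.1]
width: 85.5
gripper_force: 0.0
```

```bash
python3 col.py 148; python3 items2.py t2; python3 plan.py 587,-354.2,120,-4.4 587,-354.2,18,-4.4
```

```text
[281.4 234.3] [548.5  83.4 148. ] (array([548.6,  83.4]), array([30. , 59.7]), 6.8)
[314.2 224.8] [546.9  85.5 148. ] (array([547.2,  85.7]), array([31.7, 61.2]), 7.2)
t2 [425.  226.1] [389.8 362.5] tri [ 580.6 -356.5   34.4] yaw/size top (array([ 585.4, -354.4]), array([30.2, 57.4]), -10.1) side (array([ 583.7, -357.2]), array([30. , 59.9]), -4.4)
at [ 576.6 -214.   211.1] [-179.8    0.3   -4.2] w 85.4 t 33.1 F [ 0.4 -0.2  0.2] q7 -0.79
587,-354.2,120,-4.4 -> 0.07 0.464 0.302 -0.002 0.003 0.002  rows 4.0
587,-354.2,18,-4.4 -> 0.072 0.465 0.642 -0.002 0.003 0.002  rows 2.4
```

Emit:
move_arm --rows "0.01 0.07 0.05 0 0.003 0 -1;0.03 0.17 0.11 0 0.003 0 -1;0.045 0.28 0.18 0 0.003 0 -1;0.06 0.38 0.24 0 0.003 0 -1;0.07 0.445 0.29 0 0.003 0 -1;0.07 0.462 0.31 0 0.003 0 -1;0.07 0.462 0.37 0 0.003 0 -1;0.07 0.462 0.46 0 0.003 0 -1;0.07 0.462 0.55 0 0.003 0 -1;0.07 0.462 0.61 0 0.003 0 -1;0.07 0.462 0.64 0 0.003 0 -1;0.07 0.462 0.64 0 0.003 0 -1"

```text
clock: 34.1
eef_pos: [585.2, -353.0, 16.9]
tool_rot: [-3.137, 0.003, -0.075]
force: [-0.0, -0.2, -0.3]
width: 85.4
gripper_force: 0.0
```

Emit:
move_arm --rows "0 0 0 0 0 0 -1;0 0 0 0 0 0 -1;0 0 0 0 0 0 -1"

```text
clock: 34.35
eef_pos: [586.4, -356.2, 20.6]
tool_rot: [-3.141, -0.002, -0.077]
force: [1.1, -1.3, -0.3]
width: 85.3
gripper_force: 0.0
```

```bash
python3 plan.py 587,-354.2,18,-4.4
```

```text
at [ 586.4 -356.2   20.6] [-1.8e+02 -1.0e-01 -4.4e+00] w 85.3 t 34.35 F [ 1.1 -1.3 -0.3] q7 -0.54
587,-354.2,18,-4.4 -> 0.001 -0.007 0.009 -0.0 -0.001 0.0  rows 0.1
```

Emit:
move_arm --rows "0 -0.003 0.004 0 0 0 0;0 -0.003 0.004 0 0 0 1;0 -0.003 0.004 0 0 0 1;0 -0.003 0.004 0 0 0 1;0 -0.003 0.004 0 0 0 1;0 -0.003 -0.05 0 0 0 1;0 -0.003 -0.16 0 0 0 1;0 -0.003 -0.28 0 0 0 1;0 -0.003 -0.4 0 0 0 1;0 -0.003 -0.52 0 0 0 1;0 -0.003 -0.61 0 0 0 1;0 -0.003 -0.65 0 0 0 1"

```text
clock: 35.35
eef_pos: [586.3, -356.8, 218.9]
tool_rot: [3.14, -0.005, -0.077]
force: [0.0, -2.3, -0.4]
width: 50.7
gripper_force: 64.3
```

```bash
python3 plan.py 570,-100,215,0 547.2,80.5,215,6.7
```

```text
at [ 586.3 -356.8  218.9] [179.9  -0.3  -4.4] w 50.7 t 35.35 F [ 0.  -2.3 -0.4] q7 -0.66
570,-100,215,0 -> -0.12 -0.849 0.011 0.001 -0.003 -0.049  rows 6.2
547.2,80.5,215,6.7 -> -0.243 -1.443 0.009 0.002 -0.003 -0.124  rows 4.4
```

Emit:
move_arm --rows "-0.01 -0.06 0 0 -0.003 -0.005 1;-0.02 -0.14 0 0 -0.003 -0.01 1;-0.035 -0.24 0 0 -0.003 -0.02 1;-0.05 -0.35 0 0 -0.003 -0.03 1;-0.065 -0.46 0 0 -0.003 -0.04 1;-0.08 -0.57 0 0 -0.003 -0.05 1;-0.1 -0.68 0 0 -0.003 -0.06 1;-0.11 -0.79 0 0 -0.003 -0.07 1;-0.13 -0.88 0 0 -0.003 -0.09 1;-0.15 -0.95 0 0 -0.003 -0.11 1;-0.16 -0.99 0 0 -0.003 -0.124 1;-0.16 -0.99 0 0 -0.003 -0.124 1"

```text
clock: 36.35
eef_pos: [559.6, -51.6, 213.3]
tool_rot: [-3.137, 0.007, 0.123]
force: [-0.2, 0.5, -0.5]
width: 50.4
gripper_force: 64.3
```

```bash
python3 plan.py 547.2,80.5,205,6.7
```

```text
at [559.6 -51.6 213.3] [-179.7    0.4    7. ] w 50.4 t 36.35 F [-0.2  0.5 -0.5] q7 -0.85
547.2,80.5,205,6.7 -> 0.013 -0.442 0.03 -0.003 0.004 0.004  rows 3.2
```

Emit:
move_arm --rows "0 -0.05 0 0 0.003 0 1;0.003 -0.12 0.005 0 0.003 0 1;0.005 -0.2 0.01 0 0.003 0 1;0.008 -0.28 0.02 0 0.003 0 1;0.01 -0.36 0.03 0 0.003 0 1;0.013 -0.41 0.03 0 0.003 0.002 1;0.013 -0.435 0.03 0 0.003 0.002 1;0.013 -0.44 0.03 0 0.003 0.002 1;0.013 -0.44 0.06 0 0.003 0.002 1;0.013 -0.44 0.08 0 0.003 0.002 1;0.013 -0.44 0.08 0 0.003 0.002 1;0.013 -0.44 0.08 0 0.003 0.002 1"

```text
clock: 37.35
eef_pos: [548.4, 74.7, 189.8]
tool_rot: [-3.14, 0.001, 0.112]
force: [-0.4, -0.1, -1.8]
width: 50.5
gripper_force: 64.3
```

Emit:
move_arm --rows "0 0 0 0 0 0 1;0 0 0 0 0 0 1;0 0 0 0 0 0 1"

```text
clock: 37.6
eef_pos: [548.9, 75.9, 190.6]
tool_rot: [-3.14, -0.001, 0.114]
force: [-1.1, 0.3, -2.1]
width: 50.7
gripper_force: 64.3
```

```bash
python3 plan.py 547.2,80.5,170,6.7
```

```text
at [548.9  75.9 190.6] [-179.9   -0.     6.5] w 50.7 t 37.6 F [-1.1  0.3 -2.1] q7 -1.04
547.2,80.5,170,6.7 -> -0.004 -0.016 0.069 -0.001 -0.0 -0.002  rows 0.5
```

Emit:
move_arm --rows "-0.002 -0.008 0.02 0 0 0 1;-0.004 -0.017 0.045 0 0 0 1;-0.004 -0.017 0.06 0 0 0 1;-0.004 -0.017 0.067 0 0 0 1;-0.004 -0.017 0.069 0 0 0 1;-0.004 -0.017 0.069 0 0 0 1;-0.004 -0.017 0.069 0 0 0 1;-0.004 -0.017 0.069 0 0 0 1"

```text
clock: 38.27
eef_pos: [547.1, 81.1, 169.9]
tool_rot: [-3.14, -0.001, 0.114]
force: [0.2, -0.2, -2.8]
width: 50.9
gripper_force: 64.3
```

```bash
python3 plan.py 547.2,80.5,167,6.7; python3 - <<'E'
from h import *
S=snap('side'); save(S,'c8',(245,140,385,245),5)
E
```

```text
at [547.1  81.1 169.9] [-179.9   -0.     6.6] w 50.9 t 38.27 F [ 0.2 -0.2 -2.8] q7 -1.03
547.2,80.5,167,6.7 -> -0.0 0.002 0.01 -0.001 -0.0 -0.002  rows 0.1
```

View pics/c8.png

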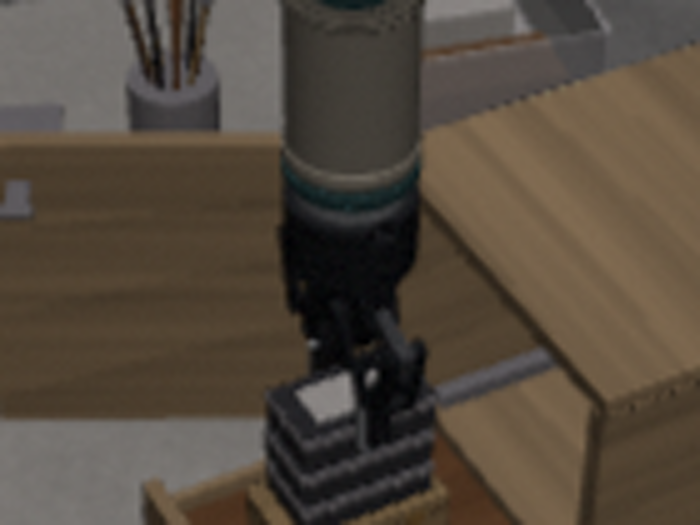

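c8 shows the third tin square on the other two, with crop edges at (268,415), (268,440) and (268,475), and the cases below. I'll set it down and let go.

Emit:
move_arm --rows "0 0 0.004 0 0 0 1;0 0 0.008 0 0 0 1;0 0 0.008 0 0 0 1;0 0 0.008 0 0 0 0.1;0 0 0.008 0 0 0 -1;0 0 0.008 0 0 0 -1;0 0 0.008 0 0 0 -1;0 0 -0.05 0 0 0 -1;0 0 -0.15 0 0 0 -1;0 0 -0.24 0 0 0 -1;0 0 -0.31 0 0 0 -1;0 0 -0.33 0 0 0 -1"

```text
clock: 39.32
eef_pos: [548.8, 80.5, 272.2]
tool_rot: [-3.14, -0.006, 0.114]
force: [0.2, -0.1, 0.5]
width: 85.4
gripper_force: 0.0
```

```bash
python3 plan.py 400,20,270,6.7 
```

```text
at [548.8  80.5 272.2] [-179.9   -0.3    6.6] w 85.4 t 39.32 F [ 0.2 -0.1  0.5] q7 -1.14
400,20,270,6.7 -> -0.516 0.144 0.004 -0.001 -0.004 -0.002  rows 3.9
```

```bash
python3 col.py 174; python3 plan.py 418,65,272,96.7 418,65,45,96.7; python3 -c "
from h import *; print(read_state()['qpos'].round(2))"
```

```text
[276.  234.5] [545.9  96.2 174. ] (array([547.3,  90. ]), array([59., 75.]), -0.5)
[314.7 218.7] [547.8  84.3 174. ] (array([548.1,  84.6]), array([31.7, 61.3]), 6.3)
at [547.6  81.  269.9] [-179.9   -0.2    6.6] w 85.6 t 39.42 F [ 0.9  0.3 -0.2] q7 -1.14
418,65,272,96.7 -> -0.435 0.004 -0.008 0.0 -0.003 -1.001  rows 12.6
418,65,45,96.7 -> -0.438 0.005 0.748 0.0 -0.003 -1.001  rows 5.4
[-0.72  0.59  0.85  1.78 -0.51  1.01 -1.14]
```

Emit:
move_arm --rows "-0.02 0 -0.01 0 0 -0.06 -1;-0.05 0 -0.01 0 0 -0.14 -1;-0.09 0 -0.01 0 0 -0.22 -1;-0.13 0 -0.01 0 0 -0.3 -1;-0.17 0 -0.01 0 0 -0.38 -1;-0.21 0 -0.01 0 0 -0.46 0;-0.25 0 -0.01 0 0 -0.54 1;-0.29 0 -0.01 0 0 -0.62 1;-0.33 0 -0.01 0 0 -0.7 1;-0.37 0.005 -0.01 0 0 -0.78 1;-0.41 0.005 -0.01 0 0 -0.86 1;-0.435 0.005 -0.01 0 0 -0.94 1"

```text
clock: 40.42
eef_pos: [415.1, 64.4, 270.4]
tool_rot: [-3.138, -0.002, 1.59]
force: [0.3, 0.3, 0.4]
width: 0.5
gripper_force: 0.0
```

Emit:
move_arm --rows "0 0 0 0 0 -0.06 1;0 0 0 0 0 -0.06 1;0 0 0 0 0 -0.06 1"

```text
clock: 40.67
eef_pos: [416.9, 64.6, 270.9]
tool_rot: [-3.14, -0.002, 1.675]
force: [0.2, -0.5, 0.1]
width: 0.2
gripper_force: 0.0
```

```bash
python3 col.py 174; python3 plan.py 418,65,272,96.7 418,65,45,96.7; python3 -c "
from h import *; print(read_state()['qpos'].round(2))"
```

```text
[281.1 233.1] [549.4  82.1 174. ] (array([549.4,  82.1]), array([29.9, 59.9]), 6.8)
[314.7 218.7] [547.9  84.3 174. ] (array([548.2,  84.5]), array([31.9, 61.4]), 6.1)
at [417.4  64.6 271.1] [-1.8e+02 -1.0e-01  9.6e+01] w -0.2 t 40.77 F [-0.2 -0.2 -0.5] q7 0.1
418,65,272,96.7 -> 0.001 0.002 -0.003 -0.001 -0.001 -0.008  rows 0.1
418,65,45,96.7 -> -0.0 0.003 0.754 -0.001 -0.001 -0.008  rows 5.4
[-0.58  0.29  0.46  2.09 -0.18  0.8   0.1 ]
```

Emit:
move_arm --rows "0 0.002 0.08 0 0 -0.008 1;0 0.002 0.18 0 0 -0.008 1;0 0.002 0.29 0 0 -0.008 1;0 0.002 0.4 0 0 -0.008 1;0 0.002 0.51 0 0 -0.008 1;0 0.002 0.61 0 0 -0.008 1;0 0.002 0.7 0 0 -0.008 1;0 0.002 0.75 0 0 -0.008 1;0 0.002 0.755 0 0 -0.008 1;0 0.002 0.755 0 0 -0.008 1;0 0.002 0.755 0 0 -0.008 1;0 0.002 0.755 0 0 -0.008 1"

```text
clock: 41.77
eef_pos: [418.3, 65.2, 45.4]
tool_rot: [3.141, -0.002, 1.691]
force: [0.3, 0.6, -0.0]
width: 0.1
gripper_force: 0.0
```

```bash
python3 plan.py 430,66.5,45,96.7 560,82,45,96.7; python3 -c "
from h import *; print(read_state()['qpos'].round(2))"
```

```text
at [418.3  65.2  45.4] [ 1.80e+02 -1.00e-01  9.69e+01] w 0.1 t 41.77 F [ 0.3  0.6 -0. ] q7 0.87
430,66.5,45,96.7 -> -0.0 0.039 0.001 0.0 -0.001 0.002  rows 0.3
560,82,45,96.7 -> -0.001 0.476 0.001 0.0 -0.001 0.002  rows 3.1
[-0.42  0.74  0.29  2.29 -0.96  0.24  0.87]
```

Emit:
move_arm --rows "0 0.015 0 0 0 0 1;0 0.03 0 0 0 0 1;0 0.045 0 0 0 0 1;0 0.06 0 0 0 0 1;0 0.075 0 0 0 0 1;0 0.09 0 0 0 0 1;0 0.11 0 0 0 0 1;0 0.13 0 0 0 0 1;0 0.15 0 0 0 0 1;0 0.17 0 0 0 0 1;0 0.19 0 0 0 0 1;0 0.21 0 0 0 0 1"

```text
clock: 42.77
eef_pos: [481.2, 72.6, 45.1]
tool_rot: [3.142, -0.002, 1.691]
force: [-1.7, -1.6, 0.7]
width: -0.1
gripper_force: 1.2
```

Emit:
move_arm --rows "0 0.02 0 0 0 0 1;0 0.04 0 0 0 0 1;0 0.06 0 0 0 0 1;0 0.08 0 0 0 0 1;0 0.1 0 0 0 0 1;0 0.12 0 0 0 0 1;0 0.14 0 0 0 0 1;0 0.16 0 0 0 0 1;0 0.18 0 0 0 0 1;0 0.2 0 0 0 0 1;0 0.215 0 0 0 0 1;0 0.225 0 0 0 0 1"

```text
clock: 43.77
eef_pos: [548.5, 81.0, 45.1]
tool_rot: [3.141, -0.002, 1.691]
force: [-1.6, -1.3, -0.4]
width: 0.1
gripper_force: 1.0
```

```bash
python3 plan.py 560,82,45,96.7; python3 - <<'E'
from h import *
print(read_state()['qpos'].round(2))
T=snap('top');S=snap('side')
a=T['img'][140:300,190:350];b=S['img'][130:290,255:435]
im=np.hstack([cv2.resize(a,None,fx=2.3,fy=2.3),cv2.resize(b,None,fx=2.3,fy=2.3)]); cv2.imwrite('pics/c9.png',im[:,:,::-1])
E
```

```text
at [548.5  81.   45.1] [ 1.80e+02 -1.00e-01  9.69e+01] w 0.1 t 43.77 F [-1.6 -1.3 -0.4] q7 0.68
560,82,45,96.7 -> -0.001 0.039 0.0 0.0 -0.001 0.002  rows 0.3
[-0.52  0.86  0.52  1.94 -0.8   0.56  0.68]
```

View pics/c9.png

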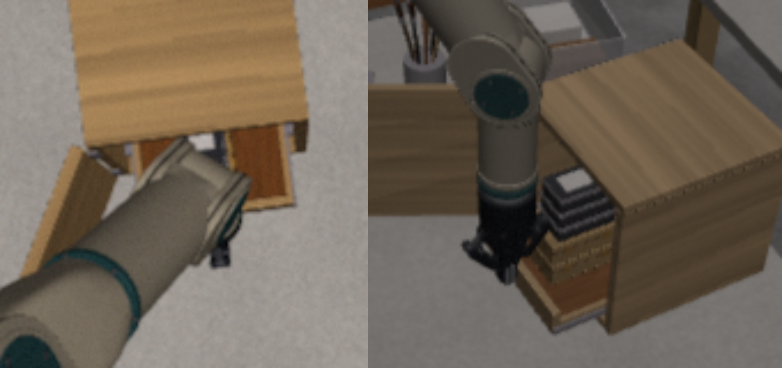

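c9 shows the column standing on the half-home shelf, with its label at left-crop (203,141) and the closed fingers on the lip. Vertical fingers can't push all the way without the wrist meeting the cupboard top. So I'll back off, open, and push with the back of the leading finger.

Emit:
move_arm --rows "0 -0.05 0 0 0 0 1;0 -0.13 0 0 0 0 1;0 -0.21 0 0 0 0 1;0 -0.25 0 0 0 0 0;0 -0.25 0.02 0 0 0 -1;0 -0.25 0.04 0 0 0 -1;0 -0.25 0.04 0 0 0 -1;0 -0.25 0.04 0 0 0 -1;0 -0.25 0.04 0 0 0 -1"

```text
clock: 44.62
eef_pos: [474.2, 71.8, 33.0]
tool_rot: [3.141, -0.002, 1.691]
force: [-0.4, 0.6, 0.2]
width: 72.5
gripper_force: 0.0
```

```bash
python3 plan.py 505,75,33,96.7 580,84,33,96.7 586,84.8,33,96.7
```

```text
at [474.2  71.8  33. ] [ 1.799e+02 -1.000e-01  9.690e+01] w 72.5 t 44.62 F [-0.4  0.6  0.2] q7 0.81
505,75,33,96.7 -> -0.002 0.103 0.0 0.001 -0.001 0.002  rows 0.7
580,84,33,96.7 -> -0.002 0.355 0.0 0.001 -0.001 0.002  rows 1.8
586,84.8,33,96.7 -> -0.002 0.375 0.0 0.001 -0.001 0.002  rows 0.1
```

Advance slowly to contact, then push on.

Emit:
move_arm --rows "0 0 0 0 0 0 -1;0 0 0 0 0 0 -1;0 0.03 0 0 0 0 -1;0 0.06 0 0 0 0 -1;0 0.08 0 0 0 0 -1;0 0.095 0 0 0 0 -1;0 0.11 0 0 0 0 -1;0 0.125 0 0 0 0 -1;0 0.14 0 0 0 0 -1;0 0.155 0 0 0 0 -1;0 0.17 0 0 0 0 -1;0 0.185 0 0 0 0 -1"

```text
clock: 45.62
eef_pos: [528.2, 78.4, 33.0]
tool_rot: [-3.141, -0.002, 1.691]
force: [-2.4, -0.8, -0.0]
width: 85.5
gripper_force: 1.1
```

Emit:
move_arm --rows "0 0.015 0 0 0 0 -1;0 0.03 0 0 0 0 -1;0 0.045 0 0 0 0 -1;0 0.06 0 0 0 0 -1;0 0.075 0 0 0 0 -1;0 0.09 0 0 0 0 -1;0 0.105 0 0 0 0 -1;0 0.115 0 0 0 0 -1;0 0.125 0 0 0 0 -1;0 0.135 0 0 0 0 -1;0 0.14 0 0 0 0 -1"

```text
clock: 46.53
eef_pos: [570.6, 83.5, 33.3]
tool_rot: [3.141, -0.002, 1.691]
force: [-1.8, -1.2, -0.2]
width: 85.2
gripper_force: 0.9
```

```bash
python3 plan.py 586,84.8,33,96.7; python3 - <<'E'
from h import *
print(read_state()['qpos'].round(2))
T=snap('top');S=snap('side')
a=T['img'][140:300,190:350];b=S['img'][150:280,295:435]
im=np.hstack([cv2.resize(a,(416,416)),cv2.resize(b,None,fx=2.7,fy=3.2)[:416]]); cv2.imwrite('pics/c10.png',im[:,:,::-1])
E
```

```text
at [570.6  83.5  33.3] [ 1.799e+02 -1.000e-01  9.690e+01] w 85.2 t 46.53 F [-1.8 -1.2 -0.2] q7 0.66
586,84.8,33,96.7 -> -0.002 0.052 0.001 0.001 -0.001 0.002  rows 0.4
[-0.51  0.9   0.53  1.88 -0.8   0.58  0.66]
```

View pics/c10.png

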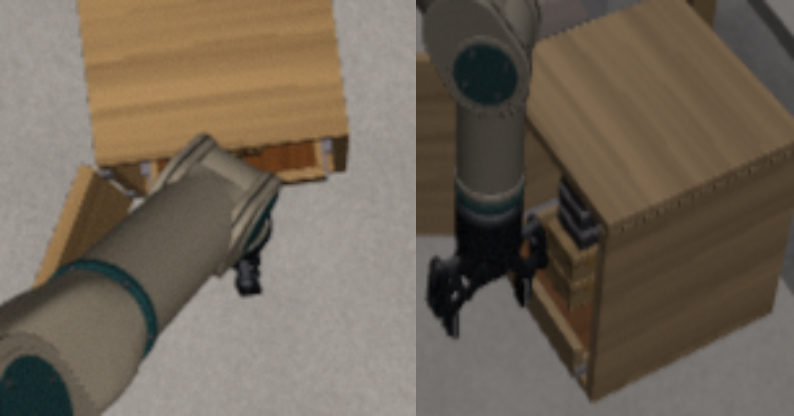

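Emit:
move_arm --rows "0 0.01 0 0 0 0 -1;0 0.02 0 0 0 0 -1;0 0.03 0 0 0 0 -1;0 0.04 0 0 0 0 -1;0 0.048 0 0 0 0 -1;0 0.054 0 0 0 0 -1;0 0.054 0 0 0 0 -1"

```text
clock: 47.22
eef_pos: [585.0, 85.3, 33.2]
tool_rot: [-3.139, -0.003, 1.691]
force: [-5.2, -0.1, 3.5]
width: 85.2
gripper_force: 2.6
```

Emit:
move_arm --rows "0 0.006 0 0 0 0 -1;0 0.012 0 0 0 0 -1;0 0.018 0 0 0 0 -1;0 0.018 0 0 0 0 -1;0 0.018 0 0 0 0 -1"

```text
clock: 47.63
eef_pos: [584.9, 85.4, 32.9]
tool_rot: [-3.129, -0.005, 1.69]
force: [-17.3, -1.6, 14.3]
width: 85.4
gripper_force: 9.1
```

```bash
python3 plan.py 520,77,33,96.7 400,60,60,96.7
```

```text
at [584.9  85.4  32.9] [-179.3   -0.3   96.8] w 85.4 t 47.63 F [-17.3  -1.6  14.3] q7 0.64
520,77,33,96.7 -> -0.002 -0.218 0.002 -0.008 -0.003 0.001  rows 1.6
400,60,60,96.7 -> -0.01 -0.623 -0.083 -0.008 -0.003 0.001  rows 3.0
```

The shelf stopped moving at 584.9 while the force rose to 17 N, so it is home. I'll back off, close the fingers and rise.

Emit:
move_arm --rows "0 -0.03 0 0 0 0 -1;0 -0.1 0 0 0 0 -1;0 -0.2 0 0 0 0 -1;0 -0.32 0 0 0 0 -1;0 -0.42 0 -0.005 -0.003 0 0;0 -0.45 -0.05 -0.005 -0.003 0 1;0 -0.45 -0.16 -0.005 -0.003 0 1;0 -0.45 -0.29 -0.005 -0.003 0 1;0 -0.45 -0.42 -0.005 -0.003 0 1;0 -0.45 -0.55 -0.005 -0.003 0 1;0 -0.45 -0.68 -0.005 -0.003 0 1;0 -0.45 -0.81 -0.005 -0.003 0 1"

```text
clock: 48.63
eef_pos: [457.9, 69.3, 278.5]
tool_rot: [3.132, 0.003, 1.69]
force: [1.6, 0.6, -0.7]
width: -0.0
gripper_force: 0.0
```

Emit:
move_arm --rows "0 0 -0.08 0 0 0 1;0 0 -0.16 0 0 0 1;0 0 -0.16 0 0 0 1"

```text
clock: 48.88
eef_pos: [460.4, 69.4, 328.6]
tool_rot: [3.124, 0.001, 1.691]
force: [1.5, -0.7, -0.7]
width: -0.3
gripper_force: 0.0
```

```bash
python3 plan.py 455,200,330,96.7 458,349,330,96.7; python3 - <<'E'
from h import *
T=snap('top');S=snap('side')
a=T['img'][140:300,180:340];b=S['img'][150:280,280:440]
im=np.hstack([cv2.resize(a,(416,416)),cv2.resize(b,None,fx=2.36,fy=3.2)[:416]]); cv2.imwrite('pics/c11.png',im[:,:,::-1])
H=np.array([622.8,218.]);
for th in(125,117,105,90,75,60,45,30,15,8,4,0):
    d=np.radians(-83.1-th); n=np.radians(186.9-th); e=15
    print(th,(H+200*np.array([np.cos(d),np.sin(d)])+(17+e)*np.array([np.cos(n),np.sin(n)])).round(0))
for nm,t,s in(('brush',(145,228),(280,160)),): print(onz(T,*t,100).round(0),onz(S,*s,100).round(0))
E
```

```text
at [460.4  69.4 328.6] [1.79e+02 1.00e-01 9.69e+01] w -0.3 t 48.88 F [ 1.5 -0.7 -0.7] q7 0.34
455,200,330,96.7 -> 0.434 0.035 -0.005 0.011 0.001 0.002  rows 3.1
458,349,330,96.7 -> 0.926 0.104 -0.004 0.011 0.001 0.002  rows 3.6
125 [461. 340.]
117 [446. 317.]
105 [429. 278.]
90 [420. 226.]
75 [425. 173.]
60 [444. 124.]
45 [474.  80.]
30 [515.  47.]
15 [563.  25.]
8 [587.  19.]
4 [601.  17.]
0 [615.  16.]
[578. 488. 100.] [575. 492. 100.]
```

View pics/c11.png

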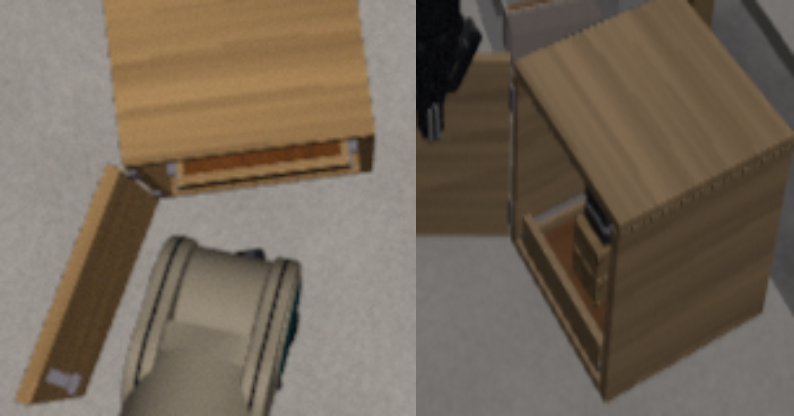

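c11 shows the shelf lip flush in the cupboard front and the column standing behind it at right-crop (590,240). The door is still open. Now I'll go over the door to its outer side.

Emit:
move_arm --rows "0.08 0.005 0 0.005 0 0 1;0.18 0.015 0 0.01 0 0 1;0.3 0.025 0 0.01 0 0 1;0.42 0.035 0 0.01 0 0 1;0.54 0.05 0 0.01 0 0 1;0.66 0.065 0 0.01 0 0 1;0.78 0.08 0 0.01 0 0 1;0.88 0.1 0 0.01 0 0 1;0.945 0.117 0 0.01 0 0 1;0.95 0.117 0 0.01 0 0 1;0.95 0.117 0 0.01 0 0 1;0.95 0.117 0.05 0.01 0 0 1"

```text
clock: 49.98
eef_pos: [459.4, 355.6, 309.6]
tool_rot: [-3.137, 0.003, 1.689]
force: [0.4, -0.6, 0.4]
width: 0.5
gripper_force: 0.0
```

```bash
python3 plan.py 462,356,205,96.7 446,317,205,96.7 429,278,205,96.7; python3 -c "
from h import *; print(read_state()['qpos'].round(2))"
```

```text
at [459.4 355.6 309.6] [-179.7    0.2   96.8] w 0.5 t 49.98 F [ 0.4 -0.6  0.4] q7 -0.09
462,356,205,96.7 -> 0.001 0.01 0.348 -0.003 0.002 0.001  rows 2.5
446,317,205,96.7 -> -0.121 -0.058 0.349 -0.003 0.002 0.001  rows 1.0
429,278,205,96.7 -> -0.244 -0.13 0.35 -0.003 0.002 0.001  rows 1.0
[-1.24  0.61  0.9   1.64 -0.51  1.15 -0.09]
```

Emit:
move_arm --rows "0 0.01 0.08 0 0 0 1;0 0.01 0.18 0 0 0 1;0 0.01 0.28 0 0 0 1;0 0.01 0.345 0 0 0 1;0 0.01 0.345 0 0 0 1;-0.03 -0.008 0.345 0 0 0 1;-0.06 -0.025 0.345 0 0 0 1;-0.09 -0.042 0.345 0 0 0 1;-0.12 -0.058 0.345 0 0 0 1;-0.15 -0.077 0.345 0 0 0 1;-0.18 -0.093 0.345 0 0 0 1;-0.21 -0.11 0.345 0 0 0 1"

```text
clock: 50.98
eef_pos: [431.6, 288.8, 206.0]
tool_rot: [-3.134, 0.002, 1.69]
force: [-0.1, 0.4, 0.4]
width: 0.2
gripper_force: 0.0
```

```bash
python3 plan.py 429,278,205,96.7 420,226,205,96.7 425,173,205,96.7  444,124,205,96.7; python3 -c "
from h import *; print(read_state()['qpos'].round(2))"
```

```text
at [431.6 288.8 206. ] [-1.796e+02  1.000e-01  9.690e+01] w 0.2 t 50.98 F [-0.1  0.4  0.4] q7 0.1
429,278,205,96.7 -> -0.035 -0.013 0.004 -0.005 0.001 0.002  rows 0.3
420,226,205,96.7 -> -0.203 -0.063 0.004 -0.005 0.001 0.002  rows 1.3
425,173,205,96.7 -> -0.381 -0.068 0.005 -0.005 0.001 0.002  rows 1.3
444,124,205,96.7 -> -0.55 -0.024 0.005 -0.005 0.001 0.002  rows 1.3
[-1.17  0.63  0.82  1.93 -0.61  0.86  0.1 ]
```

Emit:
move_arm --rows "-0.035 -0.013 0.004 -0.004 0 0 1;-0.07 -0.025 0.004 -0.004 0 0 1;-0.105 -0.036 0.004 -0.004 0 0 1;-0.14 -0.046 0.004 -0.004 0 0 1;-0.17 -0.055 0.004 -0.004 0 0 1;-0.2 -0.063 0.004 -0.004 0 0 1;-0.24 -0.066 0.004 -0.004 0 0 1;-0.28 -0.068 0.004 -0.004 0 0 1;-0.32 -0.069 0.004 -0.004 0 0 1;-0.35 -0.069 0.004 -0.004 0 0 1;-0.38 -0.068 0.004 -0.004 0 0 1;-0.415 -0.06 0.004 -0.004 0 0 1"

```text
clock: 51.98
eef_pos: [428.5, 163.3, 204.8]
tool_rot: [-3.139, 0.002, 1.691]
force: [-0.8, 1.0, 0.1]
width: 0.3
gripper_force: 0.0
```

```bash
python3 plan.py 425,173,205,96.7  444,124,205,96.7 474,80,205,96.7 515,47,205,96.7; python3 -c "
from h import *; print(read_state()['qpos'].round(2))"
```

```text
at [428.5 163.3 204.8] [-1.799e+02  1.000e-01  9.690e+01] w 0.3 t 51.98 F [-0.8  1.   0.1] q7 0.33
425,173,205,96.7 -> 0.034 -0.008 -0.001 -0.002 0.001 0.002  rows 0.2
444,124,205,96.7 -> -0.136 0.036 -0.001 -0.002 0.001 0.002  rows 1.3
474,80,205,96.7 -> -0.294 0.117 -0.0 -0.002 0.001 0.002  rows 1.3
515,47,205,96.7 -> -0.419 0.24 -0.0 -0.002 0.001 0.002  rows 1.3
[-0.98  0.55  0.82  2.09 -0.58  0.75  0.33]
```

```bash
python3 - <<'E'
from h import *
S=snap('side');T=snap('top')
o=cv2.imread('pics/side0.png')[:,:,::-1]; t0=cv2.imread('pics/top0.png')[:,:,::-1]
print('top door strip',t0[249,205],T['img'][249,205],t0[270,195],T['img'][270,195]); print('side door',o[200,260],S['img'][200,260],o[215,250],S['img'][215,250])
H=np.array([622.8,218.])
for th in (117,90,80,75,70,65):
    d=np.radians(-83.1-th); n=np.radians(186.9-th); p=H+150*np.array([np.cos(d),np.sin(d)])+9*np.array([np.cos(n),np.sin(n)])
    u,v=proj(T,(*p,236)); print(th,int(u),int(v),T['img'][int(v),int(u)])
E
```

```text
top door strip [144 112  74] [148 147 141] [146 118  91] [150 147 140]
side door [70 57 42] [48 48 47] [80 65 49] [121 117 114]
117 204 256 [107  99  86]
90 231 260 [86 80 68]
80 241 259 [66 64 53]
75 245 257 [35 33 35]
70 250 255 [121  94  62]
65 254 253 [111  86  53]
```

The door is following the fingers and has reached roughly 70°. I'll continue the arc.

Emit:
move_arm --rows "-0.035 0.01 0 0 0 0 1;-0.07 0.018 0 0 0 0 1;-0.105 0.027 0 0 0 0 1;-0.14 0.037 0 0 0 0 1;-0.175 0.055 0 0 0 0 1;-0.21 0.072 0 0 0 0 1;-0.25 0.095 0 0 0 0 1;-0.29 0.117 0 0 0 0 1;-0.32 0.145 0 0 0 0 1;-0.35 0.175 0 0 0 0 1;-0.385 0.207 0 0 0 0 1;-0.415 0.24 0 0 0 0 1"

```text
clock: 53.08
eef_pos: [515.6, 48.1, 205.0]
tool_rot: [-3.14, 0.003, 1.69]
force: [-1.6, 0.4, 1.9]
width: 0.1
gripper_force: 0.0
```

```bash
python3 plan.py 515,47,205,96.7 563,25,205,96.7 587,19,205,96.7 601,17,205,96.7; python3 -c "
from h import *; print(read_state()['qpos'].round(2))"
```

```text
at [515.6  48.1 205. ] [-179.9    0.2   96.9] w 0.1 t 53.08 F [-1.6  0.4  1.9] q7 0.56
515,47,205,96.7 -> -0.003 -0.003 0.0 -0.001 0.002 0.002  rows 0.0
563,25,205,96.7 -> -0.095 0.148 0.0 -0.001 0.002 0.002  rows 1.3
587,19,205,96.7 -> -0.125 0.225 0.0 -0.001 0.002 0.002  rows 0.6
601,17,205,96.7 -> -0.137 0.27 0.0 -0.001 0.002 0.002  rows 0.3
[-0.65  0.61  0.77  1.94 -0.57  0.83  0.56]
```

Emit:
move_arm --rows "-0.025 0.035 -0.01 0 0 0 1;-0.05 0.07 -0.02 0 0 0 1;-0.075 0.11 -0.03 0 0 0 1;-0.095 0.148 -0.04 0 0 0 1;-0.11 0.185 -0.04 0 0 0 1;-0.12 0.215 -0.04 0 0 0 1;-0.127 0.235 -0.04 0 0 0 1;-0.132 0.25 -0.04 0 0 0 1;-0.132 0.25 -0.04 0 0 0 1"

```text
clock: 53.83
eef_pos: [595.1, 18.2, 216.9]
tool_rot: [-3.14, 0.003, 1.69]
force: [0.8, -0.6, 0.3]
width: 0.2
gripper_force: 0.0
```

```bash
python3 plan.py 601,17,217,96.7 615,16,217,96.7
```

```text
at [595.1  18.2 216.9] [-179.9    0.2   96.9] w 0.2 t 53.83 F [ 0.8 -0.6  0.3] q7 0.57
601,17,217,96.7 -> -0.006 0.019 -0.0 -0.001 0.002 0.002  rows 0.1
615,16,217,96.7 -> -0.015 0.065 -0.0 -0.001 0.002 0.002  rows 0.3
```

Emit:
move_arm --rows "-0.004 0.01 0 0 0 0 1;-0.006 0.02 0 0 0 0 1;-0.008 0.03 0 0 0 0 1;-0.01 0.04 0 0 0 0 1;-0.012 0.05 0 0 0 0 1;-0.014 0.06 0 0 0 0 1;-0.015 0.07 0 0 0 0 1;-0.015 0.075 0 0 0 0 1;-0.015 0.075 0 0 0 0 1"

```text
clock: 54.58
eef_pos: [614.4, 16.8, 217.0]
tool_rot: [-3.134, 0.001, 1.69]
force: [-9.5, 1.5, 6.7]
width: 0.1
gripper_force: 5.1
```

```bash
python3 plan.py 615,16,217,96.7; python3 - <<'E'
from h import *
T=snap('top');print(len(T['img']))
S=snap('side')
H=np.array([622.8,218.])
for th in (0,2,4,8,15):
    d=np.radians(-83.1-th); n=np.radians(186.9-th); p=H+256*np.array([np.cos(d),np.sin(d)])+17*np.array([np.cos(n),np.sin(n)]); print(th,[int(x) for x in proj(S,(*p,238))])
E
```

```text
at [614.4  16.8 217. ] [-179.5    0.    96.8] w 0.1 t 54.58 F [-9.5  1.5  6.7] q7 0.56
615,16,217,96.7 -> -0.003 0.002 0.0 -0.005 0.0 0.002  rows 0.1
480
0 [361, 222]
2 [358, 222]
4 [355, 223]
8 [349, 225]
15 [338, 226]
```

Emit:
move_arm --rows "0 0.01 0 0 0 0 1;0 0.02 0 0 0 0 1;0 0.03 0 0 0 0 1;0 0.03 0 0 0 0 1;0 0.03 0 0 0 0 1"

```text
clock: 55.1
eef_pos: [614.6, 16.9, 217.0]
tool_rot: [-3.116, -0.004, 1.688]
force: [-33.8, -0.1, 22.9]
width: 0.0
gripper_force: 17.1
```

Emit:
move_arm --rows "0 -0.02 0 0 0 0 1;0 -0.06 0 0 0 0 1;0 -0.14 0 0 0 0 1;0 -0.25 0 0 0 0 1;0 -0.37 -0.03 0 0 0 1;0 -0.48 -0.1 0 0 0 1;0 -0.53 -0.16 0 0 0 1;0 -0.53 -0.2 0 0 0 1;0 -0.53 -0.2 0 0 0 1;0 -0.53 -0.2 0 0 0 1;0 -0.53 -0.2 0 0 0 1;0 -0.53 -0.2 0 0 0 1"

```text
clock: 56.1
eef_pos: [468.7, -0.8, 276.5]
tool_rot: [-3.139, 0.003, 1.691]
force: [-0.4, 0.3, 0.7]
width: 0.3
gripper_force: 0.0
```

```bash
python3 - <<'E'
from h import *
T=snap('top');S=snap('side')
a=T['img'][70:330,70:470];b=S['img'][110:370,220:460]
im=np.vstack([cv2.resize(a,None,fx=1.1,fy=1.1)]); b=cv2.resize(b,(330,286))
im=np.hstack([cv2.resize(a,(440,286)),b]); cv2.imwrite('pics/c12.png',im[:,:,::-1]); print(read_state()['force'].round(1),read_state()['eef_pos'].round(0))
E
```

```text
[-0.7  0.8 -0.5] [468.  -1. 277.]
```

View pics/c12.png

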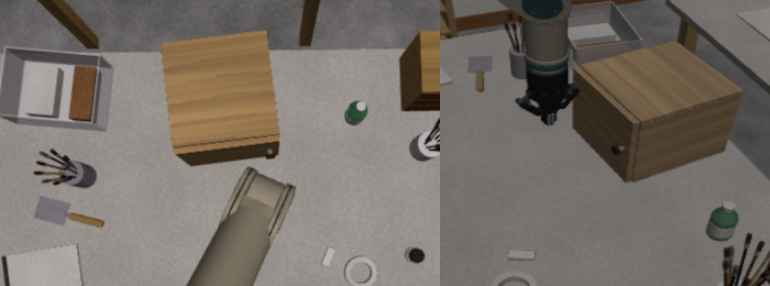

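c12 shows the door shut flush with the cupboard front: the knob is at left-crop (270,153) and right-crop (617,149). The bystanders are where they were and the arm is clear. Handing in.

```bash
python3 -c "
from cell import *; print(finish_job())"
```

```text
the job is handed in; nothing more can be done
None
```

I stacked both cases and all three tins in one column on the shelf, slid the shelf home and shut the door until it stopped hard. The job is handed in; the hand-in call gave no verdict back.

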